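# Stow the turning tools in their sockets

## Robot

A 6-joint arm with a two-finger parallel gripper is mounted at the origin on the work surface. World frame = base frame: x ahead of the robot, y to its left, z up, the work surface at z = 0. Lengths are in m, angles in rad, forces in N, time in s.
With the tool pointing down it reaches from about 0.225 to 0.875 m from the base axis. Payload 3.4 kg.
Tool frame: the origin (TCP) lies at the very end of the fingers, on their centre line; the grasp point (between the pads) lies 19 mm behind it (manip.tcp_to_grasp is the distance from the TCP to the grasp point, in m); z points along the fingers, y is the line along which they close (so a half turn about z gives the same grasp; the last joint's range is limited). The gripper opens to 85 mm and grips with 20 to 120 N. Pads are 22 mm wide; open, the fingers measure 114 mm over their backs; the gripper's body (76 mm by 85 mm) begins 54 mm behind the grasp point. The pads swing forward as they close: fully open they stand 13 mm farther back than shut.
Start: joints at [1.002, 0.276, 1.505, -0, 1.361, -0.121], TCP at [0.249, 0.518, 0.231] pointing down, gripper open.
Joint ranges: [-2.89, 2.89], [-0.75, 2.08], [0.22, 2.7], [-1.18, 4.32], [0.11, 2.71], [-2.7, 2.7]. Speed limits (rad/s): [2.57, 2.57, 3.14, 3.14, 3.14, 3.14].

## Interface

Orientations are given as a unit quaternion [w, x, y, z].
In Python, from rig import status, get_image, job, manip gives the robot as it stands.
- The arm moves only by the tool apply_moves, never from a script. Its arguments are lists of equal length, an entry for each row: "xyz": the shift along the tool's x, y, z each as a share of 0.3 m, from -1 to 1, a list of three; "rot": the turn, a rotation vector about the tool's x, y, z each as a share of 60 degrees, from -1 to 1, a list of three; "hand": the opening, from -1 (shut) to 1 (fully open). A call has 1 to 8 rows; each row shifts and turns the commanded pose from where the row before left it, along the tool's axes as they then stand; what a row does not reach is not made up. A row lasts 1/8 s, in which the tool goes at most 62.5 mm and 10.7 degrees, less where a joint would pass 70% of its speed; a pose out of reach is approached as far as the arm can. A call with a number of a shift or a turn outside -1 to 1 is refused whole. A call with a gripper value outside its range is refused whole. The fingers move at their own pace and stop on an object; "force" is the grip in N (left out, the last holds). Time passes only in rows, so rows that do not move let the fingers close. It gives the time, the measured TCP pose, the force, the opening and the grip force at its end, in the units of the state.
- status.get_state(): the state, without advancing time (a new reading comes with each control period).
- get_image(name): name is "scene" or "top"; returns a dict with "pixels" (384x512x3 uint8, red, green, blue), "fovy" (degrees; the focal length in pixels is half the picture's height over the tangent of half this angle, whatever the lens; pixels are square), "cx", "cy" (the principal point, pixels), "dist" ([k1, k2, p1, p2, k3] as OpenCV has them; the pictures are not rectified), "origin" and "orientation" of the camera in the world. Camera axes: x right, y down, z forward; pixel columns grow to the right and rows downward; lengths in m; the calibration is good to about 2 mm. A picture is of the moment at which its call begins. There is no depth.
- job.sign_off(): hands the job in; it is judged then, once.
The state is a dict: "clock": time; "qpos": joint angles; "qd": joint speeds; "effort": joint torques, N m; "position": TCP position; "ee_rot": TCP orientation; "contact_force": force on the tool from outside, world axes, zero at the start; "moment": the same for the moment, N m; "width": finger opening in m; "gripper_force": force on a finger pad.
Only numpy, scipy, OpenCV 4.12 (cv2) and the standard library are available. Lean on these libraries where they do the work, as an engineer would, in place of code of your own. Each camera call takes 0.05 s, during which the arm holds its last target. There are 200 camera calls.

## Task

Put the three wood-turning tools away: stand each one handle-down, blade up, in the socket block whose pocket fits its handle (thickest handle in the widest pocket, thinnest in the narrowest), with the butt resting on the pocket's floor. Do not shift the other things lying and standing on the bench.

Things in the scene. Friction and masses are not known exactly. Their poses are not given: they have to be found in the camera images.
- gouge: Turning tool with the thickest handle, lying on the bench: octagonal striped wood handle 42 mm across flats (flats below and at the sides), 125 mm long, then a 14 mm brass ferrule and a steel flat 20 mm wide fluted blade; 195 mm in all. Origin on the long axis at mid-handle (62.5 mm from the butt); +x runs butt to blade tip. Centre of mass about 16 mm towards the blade.
- gouge_butt (a point): Centre of the butt (free end face of the handle) of the gouge tool, same axes as the tool.
- skew: Turning tool with the middle handle, lying on the bench: octagonal striped wood handle 34 mm across flats (flats below and at the sides), 118 mm long, then a 14 mm brass ferrule and a steel 16 mm wide blade with a slanted end; 185 mm in all. Origin on the long axis at mid-handle (59 mm from the butt); +x runs butt to blade tip. Centre of mass about 16 mm towards the blade.
- skew_butt (a point): Centre of the butt (free end face of the handle) of the skew tool, same axes as the tool.
- parting: Turning tool with the thinnest handle, lying on the bench: octagonal striped wood handle 26 mm across flats (flats below and at the sides), 112 mm long, then a 14 mm brass ferrule and a steel narrow 9 mm wide blade with a pointed end; 177 mm in all. Origin on the long axis at mid-handle (56 mm from the butt); +x runs butt to blade tip. Centre of mass about 16 mm towards the blade.
- parting_butt (a point): Centre of the butt (free end face of the handle) of the parting tool, same axes as the tool.
- floor_wide (a point): Floor centre of a square pocket 49 mm wide and 70 mm deep (floor 20 mm, rim 90 mm above the bench) in one of three fixed wooden blocks, 72 x 72 mm outside, 92 mm apart in a row on a dark wooden board; order varies. z up, x and y along the pocket's sides, y along the row. Fits the thickest handle (gouge).
- floor_mid (a point): Floor centre of a square pocket 41 mm wide and 70 mm deep (floor 20 mm, rim 90 mm above the bench) in one of three fixed wooden blocks, 72 x 72 mm outside, 92 mm apart in a row on a dark wooden board; order varies. z up, x and y along the pocket's sides, y along the row. Fits the middle handle (skew).
- floor_slim (a point): Floor centre of a square pocket 33 mm wide and 70 mm deep (floor 20 mm, rim 90 mm above the bench) in one of three fixed wooden blocks, 72 x 72 mm outside, 92 mm apart in a row on a dark wooden board; order varies. z up, x and y along the pocket's sides, y along the row. Fits the thinnest handle (parting).
- blank: Standing octagonal striped wood blank, 58 mm across, 180 mm tall. Loose bystander; origin at the centre of its underside.
- glue: Standing white glue bottle, 60 mm across, 160 mm tall. Loose bystander; origin at the centre of its underside.
- mallet: Round wooden mallet standing on its head, 84 mm across, 200 mm tall. Loose bystander; origin at the centre of its underside.
- sander: Cork sanding block 90 x 50 x 28 mm. Loose bystander; origin at the centre of its underside.
- chuck: Steel lathe chuck lying flat, 90 mm across, 48 mm tall. Loose bystander; origin at the centre of its underside.
- square: Try square lying flat, wooden stock 90 x 20 x 18 mm along x, 130 mm steel blade along +y from x = 30 mm. Loose bystander; origin at the centre of its underside.
- offcut: Dark wood offcut 60 x 35 x 24 mm. Loose bystander; origin at the centre of its underside.
Things that resemble listed ones, but are neither listed nor needed, are in the scene too. Leave any purple look-alike of the gouge alone.

How it is judged:
By the outcome, as a careful person would: the job done as asked, in the order asked, and still so for the second after the job is handed in, with the robot touching nothing.
It also fails if it takes over 72 s, if anything falls off the work surface, if the arm or the gripper's body presses on something with over 40 N, if the wrist force passes 120 N, or if a joint passes its speed limit or range.

## Working session

There is one attempt and no reset: what is moved stays moved. The work goes in short steps, Python scripts to look and compute and a tool call to move; the robot and the scene stay as the last step left them, time stands still between calls to the robot, and variables do not carry over. Pictures are saved under pics/ and viewed, at most 10 in all, crops included, and the job is handed in when it is done.

Besides the shell and the picture viewer there is one more tool, called after "Request:" by a JSON object that holds its "method" and its "body". apply_moves: Moves the arm, as the interface text tells. Its arguments: {"type":"object","properties":{"xyz":{"type":"array","items":{"type":"array","items":{"type":"number","minimum":-1,"maximum":1}}},"rot":{"type":"array","items":{"type":"array","items":{"type":"number","minimum":-1,"maximum":1}}},"hand":{"type":"array","items":{"type":"number"}},"force":{"type":"number"}},"required":["xyz","rot","hand"]}

```bash
mkdir -p pics; cat > h.py <<'E'
import numpy as np,cv2,pickle
def cam(n,fn=None):
    from rig import get_image
    im=get_image(n)
    im={k:np.array(v) for k,v in im.items()}
    if fn: pickle.dump(im,open(fn+'.pkl','wb')); cv2.imwrite('pics/'+fn+'.png',im['pixels'][:,:,::-1])
    return im
def load(fn): return pickle.load(open(fn+'.pkl','rb'))
def R(q):
    from scipy.spatial.transform import Rotation as S
    q=np.array(q); return S.from_quat([q[1],q[2],q[3],q[0]]).as_matrix() if q.size==4 else q
def K(im):
    h=im['pixels'].shape[0]; f=h/2/np.tan(np.radians(float(im['fovy']))/2)
    return np.array([[f,0,float(im['cx'])],[0,f,float(im['cy'])],[0,0,1]])
def ray(im,p):
    u=cv2.undistortPoints(np.array(p,float).reshape(-1,1,2),K(im),im['dist'].astype(float)).reshape(-1,2)
    return np.c_[u,np.ones(len(u))]@R(im['orientation']).T
def plane(im,p,z):
    d=ray(im,p); o=im['origin']; return o+d*((z-o[2])/d[:,2])[:,None]
def proj(im,X):
    Rm=R(im['orientation']); rv,_=cv2.Rodrigues(Rm.T)
    return cv2.projectPoints(np.array(X,float).reshape(-1,1,3),rv,-Rm.T@im['origin'],K(im),im['dist'].astype(float))[0].reshape(-1,2)
E
python3 - <<'E'
from h import *
for n in('scene','top'):
    im=cam(n,n+'0'); print(n,im['origin'],R(im['orientation']).round(2).tolist(),im['fovy'],im['dist'])
    
a=load('scene0')['pixels'];b=load('top0')['pixels']
for n,x in(('s',a),('t',b)): cv2.imwrite(f'pics/{n}0big.png',cv2.resize(x[:,:,::-1],(800,600),interpolation=cv2.INTER_CUBIC))
from rig import status; print(status.get_state())
E
```

```text
scene [ 0.86324686 -0.54744827  1.02475221] [[0.83, 0.46, -0.3], [0.55, -0.71, 0.44], [-0.01, -0.53, -0.85]] 56.184610806654504 [0.02623791 0.         0.         0.         0.        ]
top [ 0.26226539 -0.02561933  1.37494542] [[0.02, -0.98, 0.19], [-1.0, -0.03, -0.0], [0.01, -0.19, -0.98]] 56.8263852829532 [-0.07918296  0.          0.          0.          0.        ]
{'clock': 0.1, 'qpos': array([ 1.00201315e+00,  2.76526419e-01,  1.50601252e+00, -2.76435144e-05,
        1.36071807e+00, -1.20987502e-01]), 'qd': array([ 0.00082594, -0.00246862, -0.0022477 ,  0.00093459, -0.00190025,
       -0.00027353]), 'effort': array([ 1.31026849e-03, -4.17698622e+01, -2.46404868e+01, -8.01010697e-05,
        5.77641214e-03, -6.54965490e-06]), 'position': array([0.24870935, 0.51789493, 0.23052688]), 'ee_rot': array([-2.68630730e-04,  2.22028947e-01,  9.75039719e-01, -7.87744820e-04]), 'contact_force': array([ 0.2597793 , -0.22911863,  0.19823333]), 'moment': array([-0.03183025, -0.02086353, -0.00339399]), 'gripper_force': 0.0, 'width': 0.08556130498467966}
```

View pics/s0big.png

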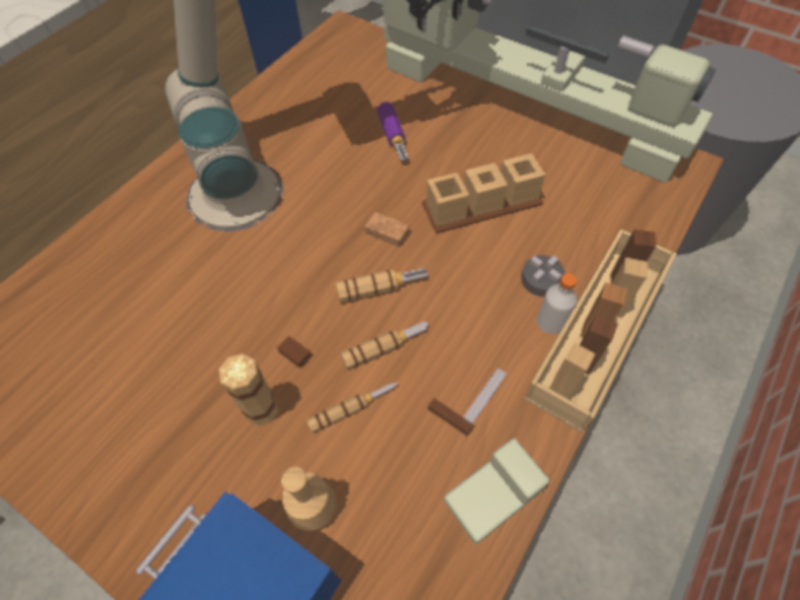

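View pics/t0big.png

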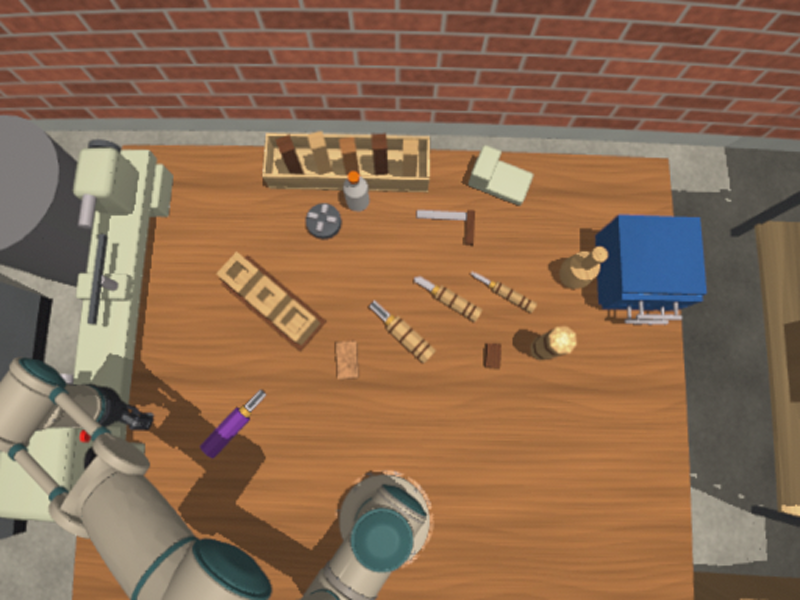

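Scene (800-px scale): gouge (370,285), skew (385,345), parting (350,410), and a purple look-alike at (392,125). The blocks are at (447,198), (487,190) and (523,180). In the top view the tools are at (402,335), (452,298) and (507,292), and the blocks at (238,270), (267,295) and (297,321). Next I'll measure with masks.

```bash
python3 - <<'E'
from h import *
out=[]
for n,boxes in(('top0',[(230,165,350,240),(130,155,215,230)]),('scene0',[(190,165,280,280),(265,95,352,150)])):
    im=load(n)
    for b in boxes:
        c=im['pixels'][b[1]:b[3],b[0]:b[2],::-1]
        s=min(400/c.shape[1],300/c.shape[0]); c=cv2.resize(c,None,fx=s,fy=s,interpolation=cv2.INTER_CUBIC); print(n,b,s)
        o=np.zeros((300,400,3),np.uint8);o[:c.shape[0],:c.shape[1]]=c; out.append(o)
cv2.imwrite('pics/crops.png',np.vstack([np.hstack(out[:2]),np.hstack(out[2:])]))
im=load('top0')['pixels']
hsv=cv2.cvtColor(im,cv2.COLOR_RGB2HSV)
for p in[(260,215),(255,208),(290,190),(320,185),(240,250),(280,210),(270,225),(240,197),(268,180),(190,205),(170,188),(152,172),(160,170)]: print(p,im[p[1],p[0]],hsv[p[1],p[0]])
E
```

```text
top0 (230, 165, 350, 240) 3.3333333333333335
top0 (130, 155, 215, 230) 4.0
scene0 (190, 165, 280, 280) 2.608695652173913
scene0 (265, 95, 352, 150) 4.597701149425287
(260, 215) [203 156 103] [ 16 126 203]
(255, 208) [225 180 120] [ 17 119 225]
(290, 190) [147 105  69] [ 14 135 147]
(320, 185) [197 154 103] [ 16 122 197]
(240, 250) [170 113  70] [ 13 150 170]
(280, 210) [168 112  67] [ 13 153 168]
(270, 225) [133  91  61] [ 13 138 133]
(240, 197) [128 127 128] [150   2 128]
(268, 180) [194 185 184] [  3  13 194]
(190, 205) [219 174 116] [ 17 120 219]
(170, 188) [126 100  69] [ 16 115 126]
(152, 172) [125 100  69] [ 17 114 125]
(160, 170) [224 181 119] [ 18 120 224]
```

View pics/crops.png

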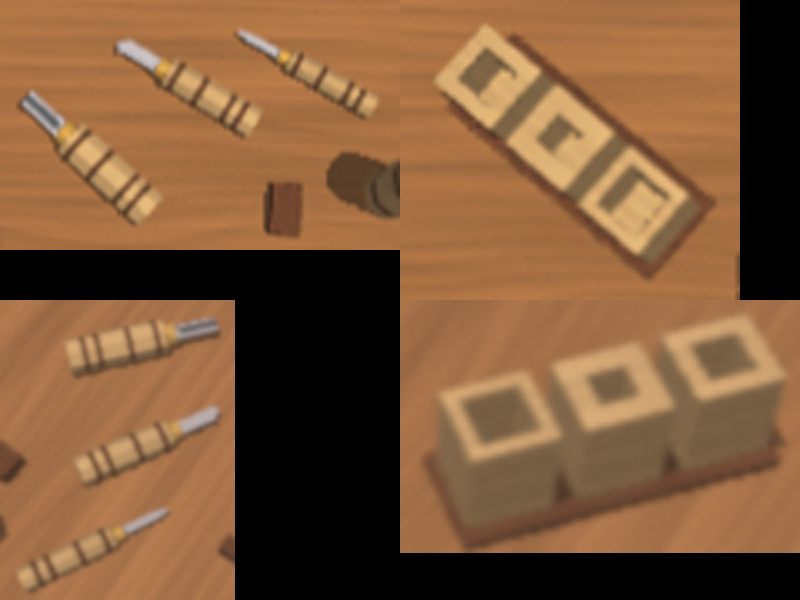

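Widest pocket is the block nearest the robot (top crop right (635,200)), the slim one is in the middle (560,135), and the mid one is at the far end (487,75). The gouge is the thick striped tool (110,175), then the skew (210,95), then the parting tool (330,85).

```bash
cat > meas.py <<'E'
from h import *
def tool(im,roi,z,want):
    x0,y0,x1,y1=roi; p=im['pixels'][y0:y1,x0:x1]
    p=cv2.resize(p,None,fx=4,fy=4,interpolation=cv2.INTER_LINEAR)
    h=cv2.cvtColor(p,cv2.COLOR_RGB2HSV).astype(int); b=cv2.GaussianBlur(p,(3,3),0).astype(int)
    # contrast to bench chroma: bench r/b~2.45
    wood=((h[...,1]<137)&(h[...,2]>170))|(h[...,1]<90)|((h[...,2]<125)&False)
    m=cv2.morphologyEx(wood.astype(np.uint8),cv2.MORPH_CLOSE,cv2.getStructuringElement(2,(21,21)))
    m=cv2.morphologyEx(m,cv2.MORPH_OPEN,np.ones((5,5)))
    cs=cv2.findContours(m,cv2.RETR_EXTERNAL,cv2.CHAIN_APPROX_NONE)[0]
    c=max(cs,key=cv2.contourArea).reshape(-1,2)
    px=(c+.5)/4-.5+[x0,y0]
    X=plane(im,px,z)[:,:2]
    mm=(X*1000).astype(np.float32)
    return px,mm
if __name__=='__main__':
    rois={'top0':dict(gouge=(232,188,282,235),skew=(262,173,312,210),parting=(298,170,347,204)),
          'scene0':dict(gouge=(212,168,278,195),skew=(214,202,278,238),parting=(192,240,258,280))}
    for t,z,L in(('gouge',.021,195),('skew',.017,185),('parting',.013,177)):
        for n in rois:
            im=load(n); px,mm=tool(im,rois[n][t],z,0)
            (c,s,a)=cv2.minAreaRect(mm)
            box=cv2.boxPoints((c,s,a)); 
            d=box[1]-box[0]; e=box[2]-box[1]
            ax=(d if np.hypot(*d)>np.hypot(*e) else e); ax=ax/np.hypot(*ax)
            # orient: butt is wide end
            q=(mm-c)@ax; w=(mm-c)@[-ax[1],ax[0]]
            if np.ptp(w[q>max(q)-30])>np.ptp(w[q<min(q)+30]): ax=-ax;q=-q;w=-w
            hnd=(q<q.min()+110)&(q>q.min()+15)
            # handle axis: midline of upper/lower edges
            nrm=np.array([-ax[1],ax[0]]);
            up=hnd&(w>np.median(w[hnd])) ; lo=hnd&~up&hnd
            pu=np.polyfit(q[up],w[up],1);pl=np.polyfit(q[lo],w[lo],1);pm=(pu+pl)/2
            dirn=ax+nrm*pm[0]; dirn/=np.hypot(*dirn)
            P=lambda s:(np.array(c)+ax*s+nrm*np.polyval(pm,s)).round(1)
            print(t,n,'len',round(np.ptp(q),1),L,'hw',round(np.polyval(pu-pl,q.min()+60),1),'butt',P(q.min()),'tip',P(q.max()),'yaw',np.degrees(np.arctan2(dirn[1],dirn[0])).round(2))
    for n,roi in(('top0',(130,150,220,225)),('scene0',(262,90,355,155))):
        im=load(n);x0,y0,x1,y1=roi
        p=cv2.resize(im['pixels'][y0:y1,x0:x1],None,fx=4,fy=4,interpolation=cv2.INTER_LINEAR)
        h=cv2.cvtColor(p,cv2.COLOR_RGB2HSV)
        m=((h[...,2]>185)&(h[...,1]<138)).astype(np.uint8); m=cv2.morphologyEx(m,cv2.MORPH_OPEN,np.ones((5,5)))
        cs=cv2.findContours(m,cv2.RETR_EXTERNAL,cv2.CHAIN_APPROX_NONE)[0]
        for c in cs:
            if cv2.contourArea(c)<600: continue
            px=(c.reshape(-1,2)+.5)/4-.5+[x0,y0]
            r=cv2.minAreaRect((plane(im,px,.09)[:,:2]*1000).astype(np.float32)); print(n,px.mean(0).round(),np.round(r[0],1),np.round(r[1],1),round(r[2],1))
E
python3 meas.py
```

```text
gouge top0 len 198.6 195 hw 36.6 butt [ 391.1 -100.8] tip [523.9  46.8] yaw 48.02
gouge scene0 len 202.3 195 hw 39.1 butt [378.6 -99.1] tip [512.6  52.5] yaw 48.52
skew top0 len 188.7 185 hw 27.1 butt [ 498.6 -222.7] tip [592.4 -58.9] yaw 60.21
skew scene0 len 189.8 185 hw 26.2 butt [ 488.8 -217.6] tip [586.  -54.6] yaw 59.18
parting top0 len 185.6 177 hw 18.2 butt [ 522.1 -363.3] tip [ 612.2 -201.1] yaw 60.95
parting scene0 len 188.9 177 hw 16.9 butt [ 514.4 -360.8] tip [ 601.  -192.8] yaw 62.72
top0 [188. 205.] [462.4 224.6] [72.3 71.3] 52.0
top0 [169. 189.] [519.3 296.7] [72.2 70.8] 51.8
top0 [151. 173.] [576.8 369.5] [73.6 73.5] 52.1
scene0 [286. 119.] [458.5 226.3] [71.3 73. ] 52.4
scene0 [311. 113.] [516.4 298. ] [72.1 71.6] 51.3
scene0 [335. 107.] [573.  371.1] [72.3 72.1] 52.2
```

```bash
cat > plan.py <<'E'
# plan(target pose, rows): constant body step D with D^n = relative pose; prints shares
import numpy as np
from scipy.linalg import logm,expm
from scipy.spatial.transform import Rotation as S
from h import R
G=.019
def T(Rm,p): M=np.eye(4);M[:3,:3]=Rm;M[:3,3]=p;return M
def bench(yaw,tilt=30):  # axis a at yaw, gripper leaning
    c,s=np.cos(np.radians(yaw)),np.sin(np.radians(yaw)); return frame(np.array([c,s,0]),np.array([0,0,-1.]),tilt)
def upright(yaw,tilt=30):
    c,s=np.cos(np.radians(yaw)),np.sin(np.radians(yaw)); return frame(np.array([0,0,1.]),np.array([c,s,0]),tilt)
def frame(a,d,tilt):
    t=np.radians(tilt); z=np.cos(t)*d-np.sin(t)*a; x=np.cos(t)*a+np.sin(t)*d
    return np.c_[x,np.cross(z,x),z]
def cur():
    from rig import status
    s=status.get_state(); return T(R(s['ee_rot']),s['position']),s
def plan(M,n,start=None):
    A=cur()[0] if start is None else start
    D=expm(np.real(logm(np.linalg.inv(A)@M))/n)
    rv=S.from_matrix(D[:3,:3]).as_rotvec(); xyz=(D[:3,3]/.3).round(3); rot=(rv/np.radians(60)).round(3)
    B=A.copy(); zs=[]
    E=T(S.from_rotvec(rot*np.radians(60)).as_matrix(),xyz*.3)
    for i in range(n): B=B@E; zs.append(B[:3,3].round(3).tolist())
    print('n',n,'xyz',xyz.tolist(),'rot',rot.tolist(),'step mm',np.linalg.norm(D[:3,3])*1000//1,'deg',round(np.degrees(np.linalg.norm(rv)),1)); print(' path',zs[n//2-1] if n>1 else '',zs[-1])
    return B
E
python3 - <<'E'
from plan import *
Rg=bench(48); g=np.array([.4538,-.028,.026]); tcp=g+Rg[:,2]*G
B=plan(T(Rg,tcp-Rg[:,2]*.15+[0,0,.02]),14)
B=plan(T(Rg,tcp),5,B)
print(cur()[1]['qpos'].round(2),tcp)
E
```

```text
n 14 xyz [-0.144, 0.033, 0.05] rot [0.033, -0.025, 0.123] step mm 46.0 deg 7.8
 path [0.494, 0.335, 0.152] [0.498, 0.02, 0.163]
n 5 xyz [0.008, -0.001, 0.113] rot [0.001, 0.001, 0.001] step mm 34.0 deg 0.1
 path [0.478, -0.002, 0.102] [0.447, -0.035, 0.01]
[ 1.    0.28  1.51 -0.    1.36 -0.12] [ 0.44744326 -0.03505988  0.00954552]
```

Request:
{"method": "apply_moves", "body": {"xyz": [[-0.144,0.033,0.05],[-0.144,0.033,0.05],[-0.144,0.033,0.05],[-0.144,0.033,0.05],[-0.144,0.033,0.05],[-0.144,0.033,0.05],[-0.144,0.033,0.05]], "rot": [[0.033,-0.025,0.123],[0.033,-0.025,0.123],[0.033,-0.025,0.123],[0.033,-0.025,0.123],[0.033,-0.025,0.123],[0.033,-0.025,0.123],[0.033,-0.025,0.123]], "hand": [1,1,1,1,1,1,1]}}

```text
clock: 0.98
position: [0.4948, 0.3345, 0.1518]
ee_rot: [0.06, 0.622, 0.769, -0.134]
contact_force: [-0.4, 0.0, -0.5]
width: 0.0854
gripper_force: 0.0
```

Request:
{"method": "apply_moves", "body": {"xyz": [[-0.144,0.033,0.05],[-0.144,0.033,0.05],[-0.144,0.033,0.05],[-0.144,0.033,0.05],[-0.144,0.033,0.05],[-0.144,0.033,0.05],[-0.144,0.033,0.05],[0,0,0]], "rot": [[0.033,-0.025,0.123],[0.033,-0.025,0.123],[0.033,-0.025,0.123],[0.033,-0.025,0.123],[0.033,-0.025,0.123],[0.033,-0.025,0.123],[0.033,-0.025,0.123],[0,0,0]], "hand": [1,1,1,1,1,1,1,1]}}

```text
clock: 1.98
position: [0.4973, 0.0178, 0.1629]
ee_rot: [0.107, 0.882, 0.393, -0.238]
contact_force: [-1.0, 0.6, -0.3]
width: 0.085
gripper_force: 0.0
```

```bash
python3 - <<'E'
from plan import *
A,s=cur(); print(A.round(3),s['qpos'].round(2),s['contact_force'].round(1))
Rg=bench(48); g=np.array([.4538,-.028,.026]); tcp=g+Rg[:,2]*G
B=plan(T(Rg,tcp-Rg[:,2]*.06),4); B=plan(T(Rg,tcp),2,B)
from h import *
im=cam('top','top1'); c=im['pixels'][150:280,180:360,::-1]; cv2.imwrite('pics/top1c.png',cv2.resize(c,None,fx=4,fy=4))
E
```

```text
[[ 0.578  0.744 -0.335  0.497]
 [ 0.643 -0.668 -0.375  0.018]
 [-0.503  0.001 -0.864  0.163]
 [ 0.     0.     0.     1.   ]] [ 0.14  0.45  1.54 -0.33  1.57  0.94] [-1.   0.6 -0.3]
n 4 xyz [0.012, -0.002, 0.091] rot [0.0, 0.001, 0.0] step mm 27.0 deg 0.1
 path [0.482, 0.003, 0.112] [0.467, -0.012, 0.061]
n 2 xyz [-0.001, 0.001, 0.1] rot [0.001, -0.0, 0.0] step mm 29.0 deg 0.1
 path [0.457, -0.024, 0.035] [0.447, -0.035, 0.01]
```

View pics/top1c.png

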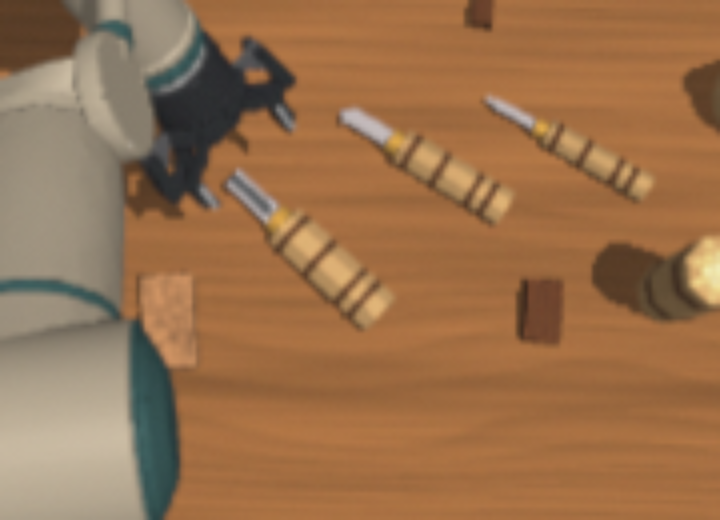

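The open fingers (212,205)/(290,125) straddle the gouge's line (240,180)–(375,310), and everything else is untouched. I'll descend and grip.

Request:
{"method": "apply_moves", "body": {"xyz": [[0.012,-0.002,0.091],[0.012,-0.002,0.091],[0.012,-0.002,0.091],[0.012,-0.002,0.091],[-0.001,0.001,0.1],[-0.001,0.001,0.1],[0,0,0],[0,0,0]], "rot": [[0,0.001,0],[0,0.001,0],[0,0.001,0],[0,0.001,0],[0,0,0],[0,0,0],[0,0,0],[0,0,0]], "hand": [1,1,1,1,1,1,1,-1], "force": 70}}

```text
clock: 3.02
position: [0.45, -0.032, 0.0098]
ee_rot: [0.106, 0.882, 0.396, -0.234]
contact_force: [0.5, 0.7, 0.6]
width: 0.0699
gripper_force: 0.0
```

Request:
{"method": "apply_moves", "body": {"xyz": [[0,0,0],[0,0,0],[0,0,0],[0,0,0]], "rot": [[0,0,0],[0,0,0],[0,0,0],[0,0,0]], "hand": [-1,-1,-1,-1]}}

```text
clock: 3.52
position: [0.4502, -0.0323, 0.0104]
ee_rot: [0.107, 0.882, 0.395, -0.233]
contact_force: [2.0, 3.8, 5.8]
width: 0.0408
gripper_force: 71.7
```

```bash
cat >> plan.py <<'E'
import pickle
def grasped(name,zaxis,butt):   # store tool axis in tcp frame
    A,s=cur(); x,y,z=A[:3,:3].T
    a=np.cross(y,[0,0,1.]); a=a if a@x>0 else -a; a/=np.linalg.norm(a)
    P=A[:3,3].copy(); P[2]=zaxis; bx=P+a*((np.r_[butt,zaxis]-P)@a)
    Rt=A[:3,:3].T; d=dict(a=Rt@a,b=Rt@(bx-A[:3,3])); pickle.dump(d,open(name+'.g','wb'))
    print('yaw',np.degrees(np.arctan2(a[1],a[0])),'lateral miss mm',1000*(np.r_[butt,zaxis]-bx)[:2],'tcp-butt along',-d['b']@d['a']*1000)
def place(name,yaw,xy,zb):  # tcp pose with tool upright, butt centre at xy,zb
    d=pickle.load(open(name+'.g','rb')); a,b=d['a'],d['b']
    y=np.array([0,1.,0]); y=y-a*(y@a); y/=np.linalg.norm(y); h_=np.cross(a,y) ; h_=h_ if h_[2]>0 else -h_
    c,s=np.cos(np.radians(yaw)),np.sin(np.radians(yaw)); h=np.array([c,s,0]); up=np.array([0,0,1.])
    L=np.c_[h_,np.cross(a,h_),a]; W=np.c_[h,np.cross(up,h),up]; Rm=W@L.T
    return T(Rm,np.r_[xy,zb]-Rm@b)
def butt(name):
    d=pickle.load(open(name+'.g','rb')); A=cur()[0]; print('butt',(A[:3,3]+A[:3,:3]@d['b']).round(4),'axis',(A[:3,:3]@d['a']).round(3))
W=dict(wide=(.4605,.2255),slim=(.518,.2973),mid=(.575,.370))
E
python3 - <<'E'
from plan import *
grasped('gouge',.021,[.389,-.100]); butt('gouge')
A=cur()[0]; L=A.copy(); L[2,3]+=.2; B=plan(L,5)
B=plan(place('gouge',96,W['wide'],.16),14,B); print(B.round(3))
print(cur()[1]['qpos'].round(2))
E
```

```text
yaw 48.30489046138455 lateral miss mm [-0.53953122  0.48062218] tcp-butt along 91.2608225358175
butt [ 0.3895 -0.1005  0.021 ] axis [ 0.665  0.747 -0.   ]
n 5 xyz [-0.066, 0.001, -0.116] rot [0.0, -0.0, 0.0] step mm 39.0 deg 0.0
 path [0.451, -0.032, 0.091] [0.451, -0.033, 0.211]
n 14 xyz [0.069, -0.023, 0.007] rot [0.017, 0.1, -0.06] step mm 21.0 deg 7.1
 path [0.48, 0.109, 0.175] [0.458, 0.236, 0.249]
[[-0.044  0.995 -0.09   0.458]
 [ 0.498  0.1    0.861  0.236]
 [ 0.866 -0.007 -0.5    0.249]
 [ 0.     0.     0.     1.   ]]
[ 0.06  0.55  1.83 -0.39  1.17  1.02]
```

Request:
{"method": "apply_moves", "body": {"xyz": [[-0.066,0,-0.116],[-0.066,0,-0.116],[-0.066,0,-0.116],[-0.066,0,-0.116],[-0.066,0,-0.116],[-0.066,0,-0.116],[0,0,0]], "rot": [[0,0,0],[0,0,0],[0,0,0],[0,0,0],[0,0,0],[0,0,0],[0,0,0]], "hand": [-1,-1,-1,-1,-1,-1,-1]}}

```text
clock: 4.4
position: [0.4505, -0.0317, 0.252]
ee_rot: [0.107, 0.883, 0.395, -0.232]
contact_force: [0.1, 0.8, -3.0]
width: 0.0408
gripper_force: 71.9
```

```bash
python3 - <<'E'
from plan import *
butt('gouge')
B=plan(place('gouge',96,W['wide'],.16),14)
s=cur()[1];print(s['qpos'].round(2),s['contact_force'],s['width'])
E
```

```text
butt [ 0.3897 -0.0998  0.2623] axis [0.665 0.747 0.003]
n 14 xyz [0.067, -0.02, 0.017] rot [0.017, 0.1, -0.06] step mm 21.0 deg 7.1
 path [0.479, 0.101, 0.196] [0.461, 0.236, 0.251]
[ 0.06  0.3   1.54 -0.36  1.67  0.82] [ 0.10333293  0.84751939 -3.01998035] 0.04079694060091928
```

Request:
{"method": "apply_moves", "body": {"xyz": [[0.067,-0.02,0.017],[0.067,-0.02,0.017],[0.067,-0.02,0.017],[0.067,-0.02,0.017],[0.067,-0.02,0.017],[0.067,-0.02,0.017],[0.067,-0.02,0.017]], "rot": [[0.017,0.1,-0.06],[0.017,0.1,-0.06],[0.017,0.1,-0.06],[0.017,0.1,-0.06],[0.017,0.1,-0.06],[0.017,0.1,-0.06],[0.017,0.1,-0.06]], "hand": [-1,-1,-1,-1,-1,-1,-1]}}

```text
clock: 5.28
position: [0.4757, 0.1015, 0.192]
ee_rot: [-0.149, 0.806, 0.57, 0.054]
contact_force: [-0.6, -0.5, -3.3]
width: 0.0407
gripper_force: 71.6
```

```bash
python3 - <<'E'
from plan import *
butt('gouge')
B=plan(place('gouge',96,W['wide'],.16),8)
s=cur()[1];print(s['qpos'].round(2),s['contact_force'],s['width'])
E
```

```text
butt [0.4436 0.036  0.1361] axis [0.34  0.635 0.694]
n 8 xyz [0.06, -0.017, 0.014] rot [0.014, 0.088, -0.054] step mm 19.0 deg 6.2
 path [0.475, 0.176, 0.209] [0.458, 0.237, 0.251]
[-0.15  0.21  1.74  0.3   1.33  0.09] [-0.61431567 -0.45101937 -3.3232127 ] 0.040740443717948875
```

Request:
{"method": "apply_moves", "body": {"xyz": [[0.06,-0.017,0.014],[0.06,-0.017,0.014],[0.06,-0.017,0.014],[0.06,-0.017,0.014],[0.06,-0.017,0.014],[0.06,-0.017,0.014],[0.06,-0.017,0.014],[0.06,-0.017,0.014]], "rot": [[0.014,0.088,-0.054],[0.014,0.088,-0.054],[0.014,0.088,-0.054],[0.014,0.088,-0.054],[0.014,0.088,-0.054],[0.014,0.088,-0.054],[0.014,0.088,-0.054],[0.014,0.088,-0.054]], "hand": [-1,-1,-1,-1,-1,-1,-1,-1]}}

```text
clock: 6.28
position: [0.4587, 0.2367, 0.251]
ee_rot: [-0.372, 0.578, 0.643, 0.336]
contact_force: [0.1, 0.3, -2.5]
width: 0.0406
gripper_force: 71.7
```

```bash
python3 - <<'E'
from plan import *
butt('gouge')
B=plan(place('gouge',96,W['wide'],.12),2)
s=cur()[1];print(s['qpos'].round(2),s['contact_force'],s['width'])
from h import *
o=[]
for n,b in(('scene',(250,50,370,160)),('top',(120,130,240,240))):
    im=cam(n,n+'2'); c=im['pixels'][b[1]:b[3],b[0]:b[2],::-1]; 
    o.append(cv2.resize(c,(400,367)))
cv2.imwrite('pics/c2.png',np.hstack(o))
E
```

```text
butt [0.4601 0.226  0.1597] axis [-0.002  0.001  1.   ]
n 2 xyz [-0.058, 0.001, 0.032] rot [0.0, 0.001, 0.001] step mm 19.0 deg 0.1
 path [0.459, 0.236, 0.231] [0.459, 0.236, 0.211]
[-0.3   0.31  1.91  0.93  1.54 -0.75] [ 0.08557768  0.26560611 -2.49757604] 0.04060514681168821
```

View pics/c2.png

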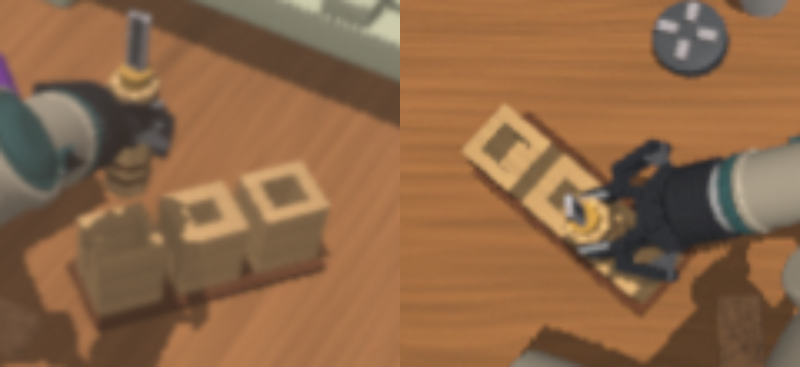

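```bash
python3 - <<'E'
from plan import *; from h import *
import pickle
im=load('scene2'); d=pickle.load(open('gouge.g','rb')); A=cur()[0]
ax=A[:3,:3]@d['a']; b=A[:3,3]+A[:3,:3]@d['b']
hsv=cv2.cvtColor(im['pixels'],cv2.COLOR_RGB2HSV)
for t in(.008,.013,.018):
    p=proj(im,b+ax*t)[0]; r=int(round(p[1])); row=im['pixels'][r,int(p[0])-16:int(p[0])+17].astype(int)
    print(p.round(1),r,'start',int(p[0])-16, (row[:,0]).tolist(),(row[:,0]*100//np.maximum(row[:,2],1)).tolist())
print(proj(im,[b+ax*.18]).round(1), proj(im,[b]).round(1), 'px/mm',np.linalg.norm(proj(im,[b+[.01,0,0]])-proj(im,[b]))/10)
im=load('top2'); print('top tip',proj(im,[b+ax*.19,b+ax*.132]).round(1))
E
```

```text
[287.6 103.1] 103 start 271 [96, 97, 93, 86, 83, 87, 94, 109, 132, 141, 126, 101, 87, 88, 96, 107, 115, 115, 111, 105, 98, 93, 96, 119, 147, 164, 168, 169, 168, 165, 162, 162, 164] [126, 129, 130, 134, 156, 177, 195, 201, 209, 210, 193, 177, 177, 179, 177, 178, 174, 174, 173, 175, 175, 175, 184, 198, 216, 224, 224, 225, 224, 226, 221, 221, 221]
[287.7 102. ] 102 start 271 [90, 94, 95, 91, 81, 76, 86, 116, 144, 149, 126, 98, 93, 103, 115, 123, 122, 116, 114, 113, 112, 108, 101, 111, 140, 160, 166, 169, 169, 168, 165, 162, 163] [123, 125, 125, 124, 126, 140, 175, 203, 214, 212, 200, 181, 172, 174, 174, 173, 179, 175, 172, 173, 172, 174, 180, 194, 215, 222, 224, 222, 225, 227, 222, 221, 223]
[287.8 100.9] 101 start 271 [75, 86, 93, 96, 91, 76, 72, 92, 123, 135, 119, 99, 102, 108, 111, 114, 109, 99, 97, 99, 104, 107, 103, 105, 131, 156, 163, 167, 170, 170, 167, 163, 162] [117, 122, 125, 124, 122, 120, 135, 176, 201, 207, 201, 180, 172, 174, 176, 178, 178, 180, 176, 173, 173, 172, 171, 187, 211, 219, 223, 222, 223, 223, 222, 223, 225]
[[291.4  59.4]] [[287.5 104.9]] px/mm 0.2858171390746759
top tip [[171.2 191.4]
 [175.5 195.1]]
```

```bash
python3 - <<'E'
from plan import *
B=plan(place('gouge',96.8,(.4597,.225),.105),3); B=plan(place('gouge',96.8,(.4597,.225),.027),7,B)
E
```

```text
n 3 xyz [-0.052, -0.0, 0.029] rot [0.004, 0.001, -0.003] step mm 17.0 deg 0.3
 path [0.459, 0.236, 0.232] [0.459, 0.236, 0.197]
n 7 xyz [-0.032, -0.0, 0.018] rot [-0.0, -0.0, 0.0] step mm 11.0 deg 0.0
 path [0.459, 0.236, 0.163] [0.459, 0.235, 0.119]
```

Request:
{"method": "apply_moves", "body": {"xyz": [[-0.052,0,0.029],[-0.052,0,0.029],[-0.052,0,0.029],[-0.032,0,0.018],[-0.032,0,0.018],[-0.032,0,0.018],[0,0,0]], "rot": [[0.004,0.001,-0.003],[0.004,0.001,-0.003],[0.004,0.001,-0.003],[0,0,0],[0,0,0],[0,0,0],[0,0,0]], "hand": [-1,-1,-1,-1,-1,-1,-1]}}

```text
clock: 7.25
position: [0.46, 0.2357, 0.1652]
ee_rot: [-0.375, 0.573, 0.648, 0.335]
contact_force: [-0.6, -0.3, -2.1]
width: 0.0409
gripper_force: 71.8
```

Already 17 mm inside the pocket without contact, so I'll keep going.

Request:
{"method": "apply_moves", "body": {"xyz": [[-0.032,0,0.018],[-0.032,0,0.018],[-0.032,0,0.018],[-0.032,0,0.018],[0,0,0]], "rot": [[0,0,0],[0,0,0],[0,0,0],[0,0,0],[0,0,0]], "hand": [-1,-1,-1,-1,-1]}}

```text
clock: 7.88
position: [0.4603, 0.2355, 0.1209]
ee_rot: [-0.375, 0.573, 0.648, 0.335]
contact_force: [0.0, -0.1, -2.6]
width: 0.0407
gripper_force: 71.8
```

Request:
{"method": "apply_moves", "body": {"xyz": [[-0.007,0,0.004],[-0.007,0,0.004],[-0.007,0,0.004],[0,0,0]], "rot": [[0,0,0],[0,0,0],[0,0,0],[0,0,0]], "hand": [-1,-1,-1,-1]}}

```text
clock: 8.38
position: [0.4606, 0.2355, 0.1145]
ee_rot: [-0.374, 0.573, 0.648, 0.335]
contact_force: [-0.5, 0.1, -1.6]
width: 0.0408
gripper_force: 71.8
```

Request:
{"method": "apply_moves", "body": {"xyz": [[-0.005,0,0.003],[-0.005,0,0.003],[0,0,0]], "rot": [[0,0,0],[0,0,0],[0,0,0]], "hand": [-1,-1,-1]}}

```text
clock: 8.75
position: [0.4607, 0.2357, 0.1112]
ee_rot: [-0.374, 0.572, 0.648, 0.335]
contact_force: [0.2, 0.8, -1.4]
width: 0.0405
gripper_force: 72.0
```

Request:
{"method": "apply_moves", "body": {"xyz": [[-0.005,0,0.003],[0,0,0]], "rot": [[0,0,0],[0,0,0]], "hand": [-1,-1]}}

```text
clock: 9.0
position: [0.4607, 0.236, 0.1112]
ee_rot: [-0.375, 0.572, 0.647, 0.336]
contact_force: [-0.8, -3.7, 7.8]
width: 0.0408
gripper_force: 72.8
```

Request:
{"method": "apply_moves", "body": {"xyz": [[0,0,0],[0,0,0],[0,0,0],[0,0,0],[0,0,-0.05],[0,0,-0.1],[0,0,-0.15],[0,0,-0.15]], "rot": [[0,0,0],[0,0,0],[0,0,0],[0,0,0],[0,0,0],[0,0,0],[0,0,0],[0,0,0]], "hand": [1,1,1,1,1,1,1,1]}}

```text
clock: 10.0
position: [0.4743, 0.1174, 0.1772]
ee_rot: [-0.374, 0.573, 0.648, 0.335]
contact_force: [0.2, -0.1, 0.2]
width: 0.0857
gripper_force: 0.0
```

```bash
python3 - <<'E'
from plan import *
from h import *
o=[]
for n,b in(('scene',(200,50,350,160)),('top',(120,130,270,240))):
    im=cam(n,n+'3'); c=im['pixels'][b[1]:b[3],b[0]:b[2],::-1]; 
    o.append(cv2.resize(c,(400,293)))
cv2.imwrite('pics/c3.png',np.hstack(o))
A,s=cur(); print(A[:3,3],s['qpos'].round(2),s['contact_force'])
a=np.array([np.cos(np.radians(60)),np.sin(np.radians(60))])
butt_=np.array([.4966,-.222]); print('tip side',[.5904-.0925,-.0582])
bt=(butt_+(np.array([.5904,-.0582])-a*.185))/2; print(bt)
Rg=bench(60); g=np.r_[bt+a*.09,.026]; tcp=g+Rg[:,2]*G
U=A.copy(); U[2,3]+=.06
print('lift'); B=plan(U,2)
B=plan(T(Rg,tcp-Rg[:,2]*.1+[0,0,.06]),16,B); B=plan(T(Rg,tcp-Rg[:,2]*.05),3,B);B=plan(T(Rg,tcp),2,B); print(tcp)
E
```

```text
[0.47716535 0.11503418 0.1776215 ] [-0.5   0.47  1.87  0.79  1.57 -0.96] [ 1.28748111 -0.76178851 -0.24477519]
tip side [0.4979, -0.0582]
[ 0.49725    -0.22020735]
lift
n 2 xyz [0.087, 0.001, -0.05] rot [-0.0, 0.0, -0.0] step mm 30.0 deg 0.0
 path [0.477, 0.115, 0.208] [0.477, 0.115, 0.238]
n 16 xyz [-0.05, 0.029, 0.001] rot [-0.01, -0.091, 0.041] step mm 17.0 deg 6.0
 path [0.539, 0.027, 0.155] [0.564, -0.105, 0.157]
n 3 xyz [0.032, -0.0, 0.115] rot [0.0, 0.003, 0.001] step mm 35.0 deg 0.2
 path [0.559, -0.113, 0.123] [0.55, -0.129, 0.053]
n 2 xyz [0.001, -0.001, 0.084] rot [0.0, -0.0, -0.0] step mm 25.0 deg 0.0
 path [0.544, -0.14, 0.031] [0.537, -0.15, 0.009]
[ 0.5375     -0.1504923   0.00954552]
```

View pics/c3.png

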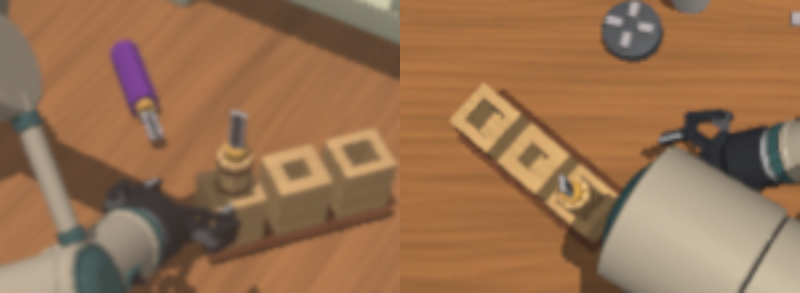

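The gouge stands in the wide pocket (scene crop (237,160)). On to the skew.

Request:
{"method": "apply_moves", "body": {"xyz": [[0.087,0,-0.05],[0.087,0,-0.05],[-0.05,0.029,0.001],[-0.05,0.029,0.001],[-0.05,0.029,0.001],[-0.05,0.029,0.001],[-0.05,0.029,0.001],[-0.05,0.029,0.001]], "rot": [[0,0,0],[0,0,0],[-0.01,-0.091,0.041],[-0.01,-0.091,0.041],[-0.01,-0.091,0.041],[-0.01,-0.091,0.041],[-0.01,-0.091,0.041],[-0.01,-0.091,0.041]], "hand": [1,1,1,1,1,1,1,1]}}

```text
clock: 11.1
position: [0.5231, 0.0606, 0.1676]
ee_rot: [-0.198, 0.733, 0.638, 0.129]
contact_force: [-0.0, -0.5, 0.4]
width: 0.0854
gripper_force: 0.0
```

Request:
{"method": "apply_moves", "body": {"xyz": [[-0.05,0.029,0.001],[-0.05,0.029,0.001],[-0.05,0.029,0.001],[-0.05,0.029,0.001],[-0.05,0.029,0.001],[-0.05,0.029,0.001],[-0.05,0.029,0.001],[-0.05,0.029,0.001]], "rot": [[-0.01,-0.091,0.041],[-0.01,-0.091,0.041],[-0.01,-0.091,0.041],[-0.01,-0.091,0.041],[-0.01,-0.091,0.041],[-0.01,-0.091,0.041],[-0.01,-0.091,0.041],[-0.01,-0.091,0.041]], "hand": [1,1,1,1,1,1,1,1]}}

```text
clock: 12.1
position: [0.5571, -0.0682, 0.1445]
ee_rot: [0.064, 0.831, 0.528, -0.161]
contact_force: [-0.6, -0.8, 0.0]
width: 0.0854
gripper_force: 0.0
```

```bash
cat > nextg.py <<'E'
from plan import *; import sys
def go(yaw,bt,s,z,n1,n2,tilt=30):
    bt=np.array(bt);a=np.array([np.cos(np.radians(yaw)),np.sin(np.radians(yaw))])
    Rg=bench(yaw,tilt); g=np.r_[bt+a*s,z]; tcp=g+Rg[:,2]*G
    A,st=cur(); print(A[:3,3].round(4),st['qpos'].round(2),'tcp',tcp.round(4))
    B=plan(T(Rg,tcp-Rg[:,2]*.05),n1);B=plan(T(Rg,tcp),n2,B)
E
python3 -c "
from nextg import *
go(60,(.49725,-.2202),.09,.026,4,2)"
```

```text
[ 0.5571 -0.0682  0.1445] [-0.06  0.43  1.54 -0.3   1.37  0.47] tcp [ 0.5375 -0.1505  0.0095]
n 4 xyz [-0.013, 0.021, 0.088] rot [-0.006, -0.043, 0.022] step mm 27.0 deg 2.9
 path [0.554, -0.096, 0.097] [0.55, -0.128, 0.053]
n 2 xyz [-0.001, 0.001, 0.084] rot [-0.001, 0.001, 0.001] step mm 25.0 deg 0.1
 path [0.544, -0.139, 0.031] [0.538, -0.151, 0.01]
```

Request:
{"method": "apply_moves", "body": {"xyz": [[-0.013,0.021,0.088],[-0.013,0.021,0.088],[-0.013,0.021,0.088],[-0.013,0.021,0.088],[0,0,0]], "rot": [[-0.006,-0.043,0.022],[-0.006,-0.043,0.022],[-0.006,-0.043,0.022],[-0.006,-0.043,0.022],[0,0,0]], "hand": [1,1,1,1,1]}}

```text
clock: 12.72
position: [0.5488, -0.1274, 0.0509]
ee_rot: [0.126, 0.836, 0.485, -0.226]
contact_force: [-0.2, -0.0, 0.4]
width: 0.085
gripper_force: 0.0
```

```bash
python3 -c "
from nextg import *
go(60,(.49725,-.2202),.09,.026,1,2)"
```

```text
[ 0.5488 -0.1274  0.0509] [-0.06  0.57  1.65 -0.49  1.23  0.7 ] tcp [ 0.5375 -0.1505  0.0095]
n 1 xyz [-0.005, 0.006, -0.004] rot [-0.006, 0.0, 0.005] step mm 2.0 deg 0.5
 path  [0.55, -0.129, 0.053]
n 2 xyz [-0.0, -0.0, 0.083] rot [0.0, 0.0, 0.0] step mm 24.0 deg 0.0
 path [0.544, -0.14, 0.031] [0.538, -0.15, 0.01]
```

Request:
{"method": "apply_moves", "body": {"xyz": [[-0.005,0.006,-0.004],[0,0,0.083],[0,0,0.083],[0,0,0],[0,0,0],[0,0,0],[0,0,0],[0,0,0]], "rot": [[-0.006,0,0.005],[0,0,0],[0,0,0],[0,0,0],[0,0,0],[0,0,0],[0,0,0],[0,0,0]], "hand": [1,1,1,1,-1,-1,-1,-1], "force": 70}}

```text
clock: 13.72
position: [0.5409, -0.1505, 0.0128]
ee_rot: [0.132, 0.837, 0.483, -0.221]
contact_force: [0.6, 2.4, 5.9]
width: 0.0322
gripper_force: 70.0
```

Request:
{"method": "apply_moves", "body": {"xyz": [[0,0,0],[0,0,0]], "rot": [[0,0,0],[0,0,0]], "hand": [-1,-1]}}

```text
clock: 13.98
position: [0.5409, -0.1505, 0.0128]
ee_rot: [0.132, 0.837, 0.483, -0.221]
contact_force: [0.2, 1.7, 5.7]
width: 0.0323
gripper_force: 70.0
```

```bash
python3 - <<'E'
from plan import *
grasped('skew',.017,[.49725,-.2202]); butt('skew')
A,s=cur(); print(s['qpos'].round(2)); L=A.copy(); L[2,3]+=.24; B=plan(L,6)
p=(.5742,.3695)
B=plan(place('skew',96.8,p,.16),18,B)
E
```

```text
yaw 60.07436939111506 lateral miss mm [-2.67527095  1.5399419 ] tcp-butt along 82.21162604759702
butt [ 0.4999 -0.2217  0.017 ] axis [0.499 0.867 0.   ]
[-0.1   0.6   1.71 -0.53  1.12  0.73]
n 6 xyz [-0.066, 0.001, -0.116] rot [-0.0, -0.0, 0.0] step mm 39.0 deg 0.0
 path [0.541, -0.15, 0.133] [0.541, -0.15, 0.253]
n 18 xyz [0.105, -0.016, 0.027] rot [0.01, 0.08, -0.036] step mm 32.0 deg 5.3
 path [0.592, 0.109, 0.137] [0.573, 0.376, 0.241]
```

Only about 2.5 mm would remain between the fingers and the rim, so I'll regrip 9 mm further up the handle.

Request:
{"method": "apply_moves", "body": {"xyz": [[0,0,0],[0,0,0],[0,0,0],[0.026,0,-0.015],[0,0,0],[0,0,0],[0,0,0],[0,0,0]], "rot": [[0,0,0],[0,0,0],[0,0,0],[0,0,0],[0,0,0],[0,0,0],[0,0,0],[0,0,0]], "hand": [0.3,0.3,0.3,0.3,-1,-1,-1,-1]}}

```text
clock: 14.98
position: [0.545, -0.1429, 0.0119]
ee_rot: [0.132, 0.837, 0.483, -0.221]
contact_force: [0.5, 1.6, 3.5]
width: 0.0319
gripper_force: 70.0
```

```bash
python3 - <<'E'
from plan import *
grasped('skew',.017,[.49725,-.2202]); butt('skew')
A,s=cur(); print(s['qpos'].round(2),s['width']); L=A.copy(); L[2,3]+=.26; B=plan(L,7)
E
```

```text
yaw 60.064436474848165 lateral miss mm [-2.43611955  1.40284368] tcp-butt along 90.80234689075627
butt [ 0.4997 -0.2216  0.017 ] axis [0.499 0.867 0.   ]
[-0.09  0.6   1.7  -0.53  1.13  0.74] 0.03191299716323542
n 7 xyz [-0.062, 0.001, -0.107] rot [0.0, -0.0, 0.0] step mm 37.0 deg 0.0
 path [0.545, -0.143, 0.123] [0.545, -0.144, 0.272]
```

Request:
{"method": "apply_moves", "body": {"xyz": [[-0.062,0,-0.107],[-0.062,0,-0.107],[-0.062,0,-0.107],[-0.062,0,-0.107],[-0.062,0,-0.107],[-0.062,0,-0.107],[-0.062,0,-0.107],[0,0,0]], "rot": [[0,0,0],[0,0,0],[0,0,0],[0,0,0],[0,0,0],[0,0,0],[0,0,0],[0,0,0]], "hand": [-1,-1,-1,-1,-1,-1,-1,-1]}}

```text
clock: 15.98
position: [0.5435, -0.1433, 0.2736]
ee_rot: [0.133, 0.838, 0.482, -0.22]
contact_force: [0.4, 0.5, -1.7]
width: 0.0322
gripper_force: 69.9
```

```bash
python3 - <<'E'
from plan import *
butt('skew')
p=(.5742,.3695)
B=plan(place('skew',96.8,p,.17),16)
print(cur()[1]['qpos'].round(2),cur()[1]['contact_force'])
E
```

```text
butt [ 0.4981 -0.222   0.2786] axis [0.5   0.866 0.001]
n 16 xyz [0.116, -0.018, 0.03] rot [0.012, 0.09, -0.041] step mm 36.0 deg 6.0
 path [0.593, 0.11, 0.159] [0.574, 0.373, 0.26]
[-0.09  0.36  1.39 -0.47  1.61  0.47] [ 0.39002217  0.52026364 -1.68823491]
```

Request:
{"method": "apply_moves", "body": {"xyz": [[0.116,-0.018,0.03],[0.116,-0.018,0.03],[0.116,-0.018,0.03],[0.116,-0.018,0.03],[0.116,-0.018,0.03],[0.116,-0.018,0.03],[0.116,-0.018,0.03],[0.116,-0.018,0.03]], "rot": [[0.012,0.09,-0.041],[0.012,0.09,-0.041],[0.012,0.09,-0.041],[0.012,0.09,-0.041],[0.012,0.09,-0.041],[0.012,0.09,-0.041],[0.012,0.09,-0.041],[0.012,0.09,-0.041]], "hand": [-1,-1,-1,-1,-1,-1,-1,-1]}}

```text
clock: 16.98
position: [0.59, 0.1114, 0.1537]
ee_rot: [-0.137, 0.772, 0.618, 0.057]
contact_force: [-0.2, -0.2, -2.3]
width: 0.0324
gripper_force: 69.7
```

```bash
python3 - <<'E'
from plan import *
butt('skew')
p=(.5742,.3695)
B=plan(place('skew',96.8,p,.17),8)
print(cur()[1]['qpos'].round(2),cur()[1]['contact_force'])
E
```

```text
butt [0.5681 0.0466 0.0938] axis [0.239 0.673 0.699]
n 8 xyz [0.117, -0.017, 0.028] rot [0.01, 0.09, -0.041] step mm 36.0 deg 6.0
 path [0.592, 0.254, 0.182] [0.574, 0.373, 0.261]
[-0.1   0.4   1.55  0.29  1.31  0.03] [-0.2181097  -0.24506113 -2.29809323]
```

```bash
python3 - <<'E'
from plan import *
A=cur()[0]; A[2,3]+=.06; B=plan(A,2)
p=(.5742,.3695)
B=plan(place('skew',96.8,p,.17),8,B)
E
```

```text
n 2 xyz [0.026, -0.014, -0.096] rot [0.0, -0.0, 0.0] step mm 30.0 deg 0.0
 path [0.59, 0.111, 0.184] [0.59, 0.111, 0.214]
n 8 xyz [0.103, -0.014, 0.049] rot [0.01, 0.09, -0.041] step mm 34.0 deg 6.0
 path [0.591, 0.248, 0.212] [0.574, 0.375, 0.262]
```

Request:
{"method": "apply_moves", "body": {"xyz": [[0.026,-0.014,-0.096],[0.026,-0.014,-0.096],[0.103,-0.014,0.049],[0.103,-0.014,0.049],[0.103,-0.014,0.049],[0.103,-0.014,0.049]], "rot": [[0,0,0],[0,0,0],[0.01,0.09,-0.041],[0.01,0.09,-0.041],[0.01,0.09,-0.041],[0.01,0.09,-0.041]], "hand": [-1,-1,-1,-1,-1,-1]}}

```text
clock: 17.73
position: [0.5913, 0.2483, 0.2117]
ee_rot: [-0.26, 0.689, 0.646, 0.199]
contact_force: [-0.1, 0.5, -1.5]
width: 0.0318
gripper_force: 69.9
```

Request:
{"method": "apply_moves", "body": {"xyz": [[0.103,-0.014,0.049],[0.103,-0.014,0.049],[0.103,-0.014,0.049],[0.103,-0.014,0.049],[0,0,0]], "rot": [[0.01,0.09,-0.041],[0.01,0.09,-0.041],[0.01,0.09,-0.041],[0.01,0.09,-0.041],[0,0,0]], "hand": [-1,-1,-1,-1,-1]}}

```text
clock: 18.35
position: [0.5739, 0.3748, 0.2602]
ee_rot: [-0.373, 0.578, 0.647, 0.331]
contact_force: [0.0, 0.5, -1.7]
width: 0.0325
gripper_force: 69.9
```

```bash
python3 - <<'E'
from plan import *; from h import *
butt('skew')
p=(.5742,.3695)
B=plan(place('skew',96.8,p,.105),4); B=plan(place('skew',96.8,p,.027),7,B)
print(cur()[1]['qpos'].round(2),cur()[1]['contact_force'])
im=cam('scene','scene4'); d=pickle.load(open('skew.g','rb')); A=cur()[0]
ax=A[:3,:3]@d['a']; b=A[:3,3]+A[:3,:3]@d['b']
for t in(.01,.02,.03):
    p=proj(im,b+ax*t)[0]; r=int(round(p[1])); row=im['pixels'][r,int(p[0])-14:int(p[0])+15].astype(int)
    print(p.round(1),r,'start',int(p[0])-14, (row[:,0]).tolist(),(row[:,0]*100//np.maximum(row[:,2],1)).tolist())
cv2.imwrite('pics/c4.png',cv2.resize(im['pixels'][30:160,250:380,::-1],(520,520)))
E
```

```text
butt [0.5744 0.369  0.1695] axis [0.002 0.007 1.   ]
n 4 xyz [-0.046, -0.0, 0.027] rot [0.001, 0.002, -0.001] step mm 16.0 deg 0.1
 path [0.574, 0.375, 0.228] [0.574, 0.375, 0.196]
n 7 xyz [-0.033, -0.0, 0.018] rot [-0.0, -0.0, -0.0] step mm 11.0 deg 0.0
 path [0.574, 0.374, 0.162] [0.574, 0.374, 0.117]
[-0.01  0.45  1.64  1.05  1.42 -0.51] [ 1.67812361e-03  4.53832536e-01 -1.69309001e+00]
[339.7  87.7] 88 start 325 [120, 116, 113, 109, 105, 102, 102, 102, 104, 102, 94, 85, 84, 92, 107, 114, 107, 97, 98, 118, 153, 167, 170, 170, 166, 164, 162, 162, 164] [125, 124, 122, 123, 123, 124, 124, 129, 136, 143, 144, 151, 161, 167, 172, 172, 169, 170, 171, 190, 215, 222, 220, 220, 221, 218, 218, 218, 221]
[340.3  85.4] 85 start 326 [128, 125, 120, 117, 114, 110, 104, 102, 101, 102, 101, 99, 98, 91, 85, 88, 89, 90, 95, 116, 150, 163, 167, 170, 169, 169, 166, 164, 163] [124, 125, 123, 124, 123, 125, 123, 124, 124, 124, 124, 126, 130, 135, 149, 162, 164, 166, 172, 193, 211, 220, 222, 220, 222, 222, 218, 218, 217]
[340.9  83. ] 83 start 326 [136, 132, 128, 123, 120, 116, 108, 104, 103, 103, 102, 101, 100, 98, 96, 96, 95, 98, 104, 115, 138, 157, 162, 165, 168, 169, 169, 167, 163] [124, 124, 124, 124, 125, 123, 122, 123, 124, 125, 124, 124, 123, 124, 124, 133, 143, 155, 165, 179, 202, 215, 216, 220, 218, 222, 222, 219, 217]
```

View pics/c4.png

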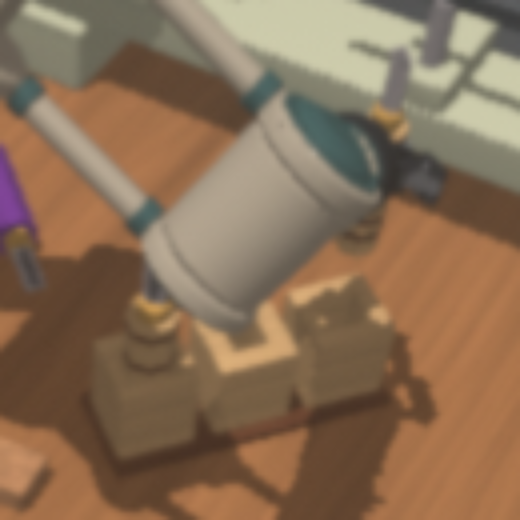

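```bash
python3 - <<'E'
from h import *
s=load('scene4'); t=cam('top','top4')
def blobs(im):
    h=cv2.cvtColor(im['pixels'],cv2.COLOR_RGB2HSV); m=cv2.inRange(h,(80,60,30),(100,255,200))
    n,l,st,c=cv2.connectedComponentsWithStats(m); return [(c[i],st[i,4],st[i,:4]) for i in range(1,n) if st[i,4]>15]
A,B=blobs(s),blobs(t)
print('S',[(a[0].round().tolist(),int(a[1])) for a in A]);print('T',[(a[0].round().tolist(),int(a[1])) for a in B])
for a in A:
  for b in B:
    d1=ray(s,a[0])[0];d2=ray(t,b[0])[0];M=np.c_[d1,-d2];k,*_=np.linalg.lstsq(M,t['origin']-s['origin'],rcond=None)
    P=s['origin']+d1*k[0];Q=t['origin']+d2*k[1];e=np.linalg.norm(P-Q)
    if e<.04: print(a[0].round(),b[0].round(),((P+Q)/2).round(3),round(e*1000))
E
```

```text
S [([329.0, 61.0], 53), ([133.0, 81.0], 673), ([116.0, 103.0], 49)]
T [([215.0, 119.0], 262), ([173.0, 149.0], 60), ([210.0, 155.0], 16), ([210.0, 218.0], 74), ([240.0, 256.0], 285), ([150.0, 283.0], 40), ([244.0, 345.0], 1226), ([271.0, 343.0], 57)]
[329.  61.] [215. 119.] [0.627 0.088 0.497] 3
[329.  61.] [173. 149.] [0.578 0.22  0.387] 3
[133.  81.] [244. 345.] [ 0.001 -0.     0.207] 2
[116. 103.] [271. 343.] [ 0.004 -0.089  0.184] 7
```

The wrist housing triangulates to z≈0.50, well clear of the gouge even after lowering 0.14 m. The handle sits on its predicted pixel (right edge 344.5 gives mid 339.7). I'll descend.

Request:
{"method": "apply_moves", "body": {"xyz": [[-0.046,0,0.027],[-0.046,0,0.027],[-0.046,0,0.027],[-0.046,0,0.027],[-0.033,0,0.018],[-0.033,0,0.018],[-0.033,0,0.018],[0,0,0]], "rot": [[0.001,0.002,-0.001],[0.001,0.002,-0.001],[0.001,0.002,-0.001],[0.001,0.002,-0.001],[0,0,0],[0,0,0],[0,0,0],[0,0,0]], "hand": [-1,-1,-1,-1,-1,-1,-1,-1]}}

```text
clock: 19.45
position: [0.5757, 0.3744, 0.1646]
ee_rot: [-0.375, 0.573, 0.648, 0.335]
contact_force: [-0.6, -0.3, -0.7]
width: 0.0326
gripper_force: 69.9
```

Request:
{"method": "apply_moves", "body": {"xyz": [[-0.033,-0.004,0.018],[-0.033,0,0.018],[-0.033,0,0.018],[0,0,0]], "rot": [[0,0,0],[0,0,0],[0,0,0],[0,0,0]], "hand": [-1,-1,-1,-1]}}

```text
clock: 19.95
position: [0.5746, 0.3736, 0.1304]
ee_rot: [-0.375, 0.573, 0.647, 0.334]
contact_force: [0.6, 0.3, -0.9]
width: 0.0324
gripper_force: 69.9
```

```bash
python3 -c "
from plan import *
butt('skew'); print(cur()[1]['contact_force'])
plan(place('skew',96.8,(.5742,.3695),.03),2)"
```

```text
butt [0.5755 0.3688 0.0395] axis [-0.003 -0.003  1.   ]
[ 0.64088963  0.2606255  -0.93689922]
n 2 xyz [-0.013, -0.002, 0.01] rot [0.0, -0.001, 0.001] step mm 4.0 deg 0.1
 path [0.574, 0.374, 0.125] [0.573, 0.375, 0.121]
```

Request:
{"method": "apply_moves", "body": {"xyz": [[-0.012,-0.002,0.008],[-0.012,-0.002,0.008],[-0.012,0,0.007],[-0.007,0,0.004],[0,0,0]], "rot": [[0,0,0],[0,0,0],[0,0,0],[0,0,0],[0,0,0]], "hand": [-1,-1,-1,-1,-1]}}

```text
clock: 20.58
position: [0.5738, 0.3742, 0.1163]
ee_rot: [-0.374, 0.573, 0.648, 0.335]
contact_force: [0.3, -0.0, -1.2]
width: 0.0322
gripper_force: 69.9
```

Request:
{"method": "apply_moves", "body": {"xyz": [[-0.005,0,0.003],[-0.005,0,0.003],[0,0,0]], "rot": [[0,0,0],[0,0,0],[0,0,0]], "hand": [-1,-1,-1]}}

```text
clock: 20.95
position: [0.5739, 0.3744, 0.1136]
ee_rot: [-0.374, 0.572, 0.648, 0.335]
contact_force: [-0.9, -1.1, 2.4]
width: 0.0319
gripper_force: 70.3
```

Request:
{"method": "apply_moves", "body": {"xyz": [[-0.005,0,0.003],[0,0,0]], "rot": [[0,0,0],[0,0,0]], "hand": [-1,-1]}}

```text
clock: 21.2
position: [0.5739, 0.3748, 0.1136]
ee_rot: [-0.375, 0.572, 0.647, 0.336]
contact_force: [-1.2, -2.6, 7.8]
width: 0.032
gripper_force: 70.9
```

Request:
{"method": "apply_moves", "body": {"xyz": [[0,0,0],[0,0,0],[0,0,0],[0,0,-0.05],[0,0,-0.1],[0,0,-0.15],[0,0,-0.15],[0,0,0]], "rot": [[0,0,0],[0,0,0],[0,0,0],[0,0,0],[0,0,0],[0,0,0],[0,0,0],[0,0,0]], "hand": [1,1,1,1,1,1,1,1]}}

```text
clock: 22.2
position: [0.5899, 0.2547, 0.1799]
ee_rot: [-0.372, 0.574, 0.648, 0.337]
contact_force: [0.4, 0.7, -0.3]
width: 0.0853
gripper_force: 0.0
```

```bash
python3 - <<'E'
from plan import *; from h import *
A,s=cur(); print(A[:3,3],s['qpos'].round(2),s['contact_force'])
o=[]
for n,b in(('scene',(180,50,380,200)),('top',(120,130,320,280))):
    im=cam(n,n+'5'); c=im['pixels'][b[1]:b[3],b[0]:b[2],::-1]; o.append(cv2.resize(c,(400,300)))
cv2.imwrite('pics/c5.png',np.hstack(o))
bt=np.array([.5201,-.3625]); a=np.array([np.cos(np.radians(61)),np.sin(np.radians(61))])
b2=np.array([.6102,-.2003])-a*.177; print(bt,b2); bt=(bt+b2)/2
U=A.copy(); U[2,3]+=.08; B=plan(U,2)
Rg=bench(61); g=np.r_[bt+a*.095,.027]; tcp=g+Rg[:,2]*G
B=plan(T(Rg,tcp-Rg[:,2]*.12+[0,0,.08]),20,B)
E
```

```text
[0.58993863 0.25469573 0.17986425] [-0.21  0.56  1.69  0.98  1.47 -0.74] [ 0.40801724  0.68579795 -0.26660724]
[ 0.5201 -0.3625] [ 0.5243887  -0.35510769]
n 2 xyz [0.116, 0.004, -0.071] rot [-0.002, -0.001, -0.001] step mm 40.0 deg 0.2
 path [0.589, 0.256, 0.219] [0.59, 0.255, 0.26]
n 20 xyz [-0.089, 0.016, -0.017] rot [-0.008, -0.073, 0.032] step mm 27.0 deg 4.8
 path [0.625, 0.024, 0.127] [0.59, -0.232, 0.198]
```

View pics/c5.png

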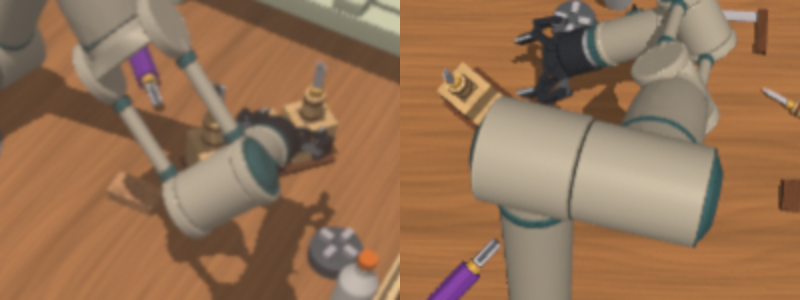

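The skew stands in the mid pocket (scene crop (313,110)), and the glue and chuck are untouched. The parting tool is next, with a higher transit.

Request:
{"method": "apply_moves", "body": {"xyz": [[0.116,0.004,-0.071],[0.116,0.004,-0.071],[0.116,0.004,-0.071],[-0.089,0.016,-0.017],[-0.089,0.016,-0.017],[-0.089,0.016,-0.017],[-0.089,0.016,-0.017],[-0.089,0.016,-0.017]], "rot": [[0,0,0],[0,0,0],[0,0,0],[-0.008,-0.073,0.032],[-0.008,-0.073,0.032],[-0.008,-0.073,0.032],[-0.008,-0.073,0.032],[-0.008,-0.073,0.032]], "hand": [1,1,1,1,1,1,1,1]}}

```text
clock: 23.3
position: [0.6171, 0.1543, 0.2101]
ee_rot: [-0.26, 0.686, 0.65, 0.2]
contact_force: [0.5, 0.3, 0.4]
width: 0.0853
gripper_force: 0.0
```

Request:
{"method": "apply_moves", "body": {"xyz": [[-0.089,0.016,-0.017],[-0.089,0.016,-0.017],[-0.089,0.016,-0.017],[-0.089,0.016,-0.017],[-0.089,0.016,-0.017],[-0.089,0.016,-0.017],[-0.089,0.016,-0.017]], "rot": [[-0.008,-0.073,0.032],[-0.008,-0.073,0.032],[-0.008,-0.073,0.032],[-0.008,-0.073,0.032],[-0.008,-0.073,0.032],[-0.008,-0.073,0.032],[-0.008,-0.073,0.032]], "hand": [1,1,1,1,1,1,1]}}

```text
clock: 24.18
position: [0.6228, -0.0301, 0.1632]
ee_rot: [-0.08, 0.792, 0.606, -0.001]
contact_force: [-0.7, 0.5, -0.5]
width: 0.0852
gripper_force: 0.0
```

```bash
python3 -c "
from nextg import *
from nextg import *
bt=np.array([.5222,-.3588]);a=np.array([np.cos(np.radians(61)),np.sin(np.radians(61))])
Rg=bench(61); tcp=np.r_[bt+a*.095,.027]+Rg[:,2]*G
A,s=cur();print(A[:3,3],s['qpos'].round(2))
B=plan(T(Rg,tcp-Rg[:,2]*.1+[0,0,.03]),8)
B=plan(T(Rg,tcp-Rg[:,2]*.03),4,B)
B=plan(T(Rg,tcp),2,B)"
```

```text
[ 0.62284141 -0.03013678  0.16321722] [-0.22  0.45  1.42  0.1   1.4   0.02]
n 8 xyz [-0.085, 0.02, 0.029] rot [-0.009, -0.072, 0.033] step mm 27.0 deg 4.8
 path [0.611, -0.134, 0.128] [0.586, -0.241, 0.128]
n 4 xyz [0.014, 0.001, 0.08] rot [0.0, 0.001, -0.001] step mm 24.0 deg 0.1
 path [0.579, -0.256, 0.082] [0.571, -0.271, 0.036]
n 2 xyz [-0.001, -0.001, 0.05] rot [0.0, -0.001, 0.0] step mm 14.0 deg 0.1
 path [0.567, -0.278, 0.023] [0.563, -0.284, 0.011]
```

Request:
{"method": "apply_moves", "body": {"xyz": [[-0.085,0.02,0.029],[-0.085,0.02,0.029],[-0.085,0.02,0.029],[-0.085,0.02,0.029],[-0.085,0.02,0.029],[-0.085,0.02,0.029],[-0.085,0.02,0.029],[-0.085,0.02,0.029]], "rot": [[-0.009,-0.072,0.033],[-0.009,-0.072,0.033],[-0.009,-0.072,0.033],[-0.009,-0.072,0.033],[-0.009,-0.072,0.033],[-0.009,-0.072,0.033],[-0.009,-0.072,0.033],[-0.009,-0.072,0.033]], "hand": [1,1,1,1,1,1,1,1]}}

```text
clock: 25.18
position: [0.5866, -0.2407, 0.1273]
ee_rot: [0.133, 0.833, 0.489, -0.224]
contact_force: [-0.5, -0.2, -0.2]
width: 0.0855
gripper_force: 0.0
```

Request:
{"method": "apply_moves", "body": {"xyz": [[0.014,0.001,0.08],[0.014,0.001,0.08],[0.014,0.001,0.08],[0,0,0]], "rot": [[0,0,0],[0,0,0],[0,0,0],[0,0,0]], "hand": [1,1,1,1]}}

```text
clock: 25.68
position: [0.574, -0.2626, 0.0572]
ee_rot: [0.13, 0.833, 0.489, -0.224]
contact_force: [0.2, -0.2, -0.4]
width: 0.0853
gripper_force: 0.0
```

```bash
python3 -c "
from nextg import *
bt=np.array([.5222,-.3588]);a=np.array([np.cos(np.radians(61)),np.sin(np.radians(61))])
Rg=bench(61); tcp=np.r_[bt+a*.095,.027]+Rg[:,2]*G
A,s=cur();print(A[:3,3],s['qpos'].round(2))
B=plan(T(Rg,tcp-Rg[:,2]*.02),2)
B=plan(T(Rg,tcp),1,B)"
```

```text
[ 0.57398599 -0.26258144  0.05723535] [-0.26  0.59  1.57 -0.55  1.18  0.52]
n 2 xyz [0.005, 0.002, 0.054] rot [-0.002, 0.0, -0.001] step mm 16.0 deg 0.1
 path [0.571, -0.269, 0.042] [0.568, -0.275, 0.028]
n 1 xyz [-0.001, 0.001, 0.066] rot [0.001, 0.001, 0.0] step mm 19.0 deg 0.1
 path  [0.564, -0.284, 0.011]
```

Request:
{"method": "apply_moves", "body": {"xyz": [[0.005,0.002,0.054],[0.005,0.002,0.054],[0,0,0.033],[0,0,0.033],[0,0,0],[0,0,0],[0,0,0],[0,0,0]], "rot": [[-0.002,0,-0.001],[-0.002,0,-0.001],[0,0,0],[0,0,0],[0,0,0],[0,0,0],[0,0,0],[0,0,0]], "hand": [1,1,1,1,1,-1,-1,-1], "force": 70}}

```text
clock: 26.68
position: [0.5663, -0.2852, 0.0136]
ee_rot: [0.135, 0.833, 0.49, -0.221]
contact_force: [-0.4, 0.3, 0.3]
width: 0.0321
gripper_force: 0.3
```

Request:
{"method": "apply_moves", "body": {"xyz": [[0,0,0],[0,0,0],[0,0,0]], "rot": [[0,0,0],[0,0,0],[0,0,0]], "hand": [-1,-1,-1]}}

```text
clock: 27.05
position: [0.5665, -0.2852, 0.0139]
ee_rot: [0.135, 0.833, 0.49, -0.221]
contact_force: [-0.1, 2.8, 5.3]
width: 0.0238
gripper_force: 68.8
```

```bash
python3 - <<'E'
from plan import *
grasped('parting',.013,[.5222,-.3588]); butt('parting')
A,s=cur(); print(s['qpos'].round(2),s['width'],A[:3,3]); L=A.copy(); L[2,3]+=.28; B=plan(L,8)
p=(.5172,.2968)
for y in(120,141.8): B2=plan(place('parting',y,p,.18),24,B)
E
```

```text
yaw 61.02967594389545 lateral miss mm [-2.72174248  1.50684417] tcp-butt along 85.80675086780955
butt [ 0.5249 -0.3603  0.013 ] axis [0.484 0.875 0.   ]
[-0.29  0.64  1.62 -0.59  1.08  0.55] 0.023824851320201946 [ 0.5664828  -0.28523703  0.01387169]
n 8 xyz [-0.058, 0.001, -0.101] rot [-0.0, 0.0, -0.0] step mm 35.0 deg 0.0
 path [0.567, -0.285, 0.154] [0.567, -0.285, 0.293]
n 24 xyz [0.089, -0.007, 0.026] rot [0.012, 0.057, -0.044] step mm 27.0 deg 4.3
 path [0.606, 0.004, 0.154] [0.519, 0.293, 0.27]
n 24 xyz [0.093, 0.008, 0.024] rot [0.016, 0.051, -0.059] step mm 28.0 deg 4.8
 path [0.631, 0.007, 0.147] [0.519, 0.297, 0.265]
```

Request:
{"method": "apply_moves", "body": {"xyz": [[-0.058,0,-0.101],[-0.058,0,-0.101],[-0.058,0,-0.101],[-0.058,0,-0.101],[-0.058,0,-0.101],[-0.058,0,-0.101],[-0.058,0,-0.101],[-0.058,0,-0.101]], "rot": [[0,0,0],[0,0,0],[0,0,0],[0,0,0],[0,0,0],[0,0,0],[0,0,0],[0,0,0]], "hand": [-1,-1,-1,-1,-1,-1,-1,-1]}}

```text
clock: 28.05
position: [0.5643, -0.2837, 0.293]
ee_rot: [0.134, 0.833, 0.49, -0.221]
contact_force: [0.4, 0.7, -0.6]
width: 0.0235
gripper_force: 68.4
```

```bash
python3 - <<'E'
from plan import *
butt('parting'); s=cur()[1]; print(s['qpos'].round(2),s['width'],s['contact_force'])
B=plan(place('parting',115,(.58,.02),.20),16)
E
```

```text
butt [ 0.5227 -0.3588  0.2921] axis [0.485 0.875 0.   ]
[-0.29  0.4   1.28 -0.51  1.57  0.24] 0.023544140266269116 [ 0.43493982  0.66945697 -0.58443876]
n 16 xyz [0.07, -0.001, 0.017] rot [0.016, 0.086, -0.06] step mm 21.0 deg 6.4
 path [0.602, -0.136, 0.224] [0.579, 0.018, 0.285]
```

Request:
{"method": "apply_moves", "body": {"xyz": [[0.07,0,0.017],[0.07,0,0.017],[0.07,0,0.017],[0.07,0,0.017],[0.07,0,0.017],[0.07,0,0.017],[0.07,0,0.017],[0.07,0,0.017]], "rot": [[0.016,0.086,-0.06],[0.016,0.086,-0.06],[0.016,0.086,-0.06],[0.016,0.086,-0.06],[0.016,0.086,-0.06],[0.016,0.086,-0.06],[0.016,0.086,-0.06],[0.016,0.086,-0.06]], "hand": [-1,-1,-1,-1,-1,-1,-1,-1]}}

```text
clock: 29.05
position: [0.6041, -0.1366, 0.222]
ee_rot: [-0.159, 0.718, 0.677, 0.027]
contact_force: [-0.7, 0.0, -0.5]
width: 0.0237
gripper_force: 68.4
```

Request:
{"method": "apply_moves", "body": {"xyz": [[0.07,0,0.017],[0.07,0,0.017],[0.07,0,0.017],[0.07,0,0.017],[0.07,0,0.017],[0.07,0,0.017],[0.07,0,0.017],[0.07,0,0.017]], "rot": [[0.016,0.086,-0.06],[0.016,0.086,-0.06],[0.016,0.086,-0.06],[0.016,0.086,-0.06],[0.016,0.086,-0.06],[0.016,0.086,-0.06],[0.016,0.086,-0.06],[0.016,0.086,-0.06]], "hand": [-1,-1,-1,-1,-1,-1,-1,-1]}}

```text
clock: 30.05
position: [0.5837, 0.0176, 0.2828]
ee_rot: [-0.419, 0.464, 0.732, 0.269]
contact_force: [-0.2, 0.2, -0.2]
width: 0.0236
gripper_force: 68.5
```

```bash
python3 - <<'E'
from plan import *
butt('parting'); s=cur()[1]; print(s['qpos'].round(2),s['width'],s['contact_force'])
B=plan(place('parting',141.8,(.5172,.2968),.19),8)
E
```

```text
butt [0.5839 0.0182 0.197 ] axis [-0.006  0.003  1.   ]
[-0.45  0.64  1.22  0.68  2.09 -0.8 ] 0.02358274089552442 [-0.20070059  0.15210567 -0.22299661]
n 8 xyz [0.053, 0.048, 0.097] rot [0.048, 0.001, -0.027] step mm 36.0 deg 3.3
 path [0.567, 0.161, 0.279] [0.518, 0.297, 0.276]
```

Request:
{"method": "apply_moves", "body": {"xyz": [[0.053,0.048,0.097],[0.053,0.048,0.097],[0.053,0.048,0.097],[0.053,0.048,0.097],[0.053,0.048,0.097],[0.053,0.048,0.097],[0.053,0.048,0.097],[0.053,0.048,0.097]], "rot": [[0.048,0,-0.027],[0.048,0,-0.027],[0.048,0,-0.027],[0.048,0,-0.027],[0.048,0,-0.027],[0.048,0,-0.027],[0.048,0,-0.027],[0.048,0,-0.027]], "hand": [-1,-1,-1,-1,-1,-1,-1,-1]}}

```text
clock: 31.05
position: [0.5184, 0.2975, 0.274]
ee_rot: [-0.47, 0.287, 0.819, 0.161]
contact_force: [1.1, -0.1, -1.3]
width: 0.0237
gripper_force: 68.5
```

```bash
python3 - <<'E'
from plan import *; from h import *
butt('parting'); s=cur()[1]; print(s['qpos'].round(2),s['width'],s['contact_force'])
p=(.5172,.2968)
B=plan(place('parting',141.8,p,.11),5); B=plan(place('parting',141.8,p,.03),7,B)
d=pickle.load(open('parting.g','rb')); A=cur()[0]
ax=A[:3,:3]@d['a']; b=A[:3,3]+A[:3,:3]@d['b']
o=[]
for n,bx in(('scene',(250,30,380,160)),('top',(100,110,230,240))):
    im=cam(n,n+'6')
    print(n,'butt,mid,tip pred',((proj(im,[b,b+ax*.03,b+ax*.177])-[bx[0],bx[1]])*400/130).round(1).tolist())
    o.append(cv2.resize(im['pixels'][bx[1]:bx[3],bx[0]:bx[2],::-1],(400,400)))
cv2.imwrite('pics/c6.png',np.hstack(o))
E
```

```text
butt [0.518  0.2972 0.1882] axis [-0.003  0.01   1.   ]
[ 0.04  0.65  1.21  0.7   2.07 -0.77] 0.023693386820022196 [ 1.05649107 -0.08865275 -1.33598759]
n 5 xyz [-0.045, -0.001, 0.026] rot [0.0, 0.002, -0.001] step mm 15.0 deg 0.1
 path [0.518, 0.297, 0.243] [0.517, 0.296, 0.196]
n 7 xyz [-0.033, 0.0, 0.019] rot [0.0, -0.0, -0.0] step mm 11.0 deg 0.0
 path [0.517, 0.296, 0.162] [0.517, 0.296, 0.116]
scene butt,mid,tip pred [[198.7, 190.9], [202.3, 168.8], [222.8, 44.7]]
top butt,mid,tip pred [[192.7, 226.1], [185.5, 220.2], [144.3, 186.6]]
```

View pics/c6.png

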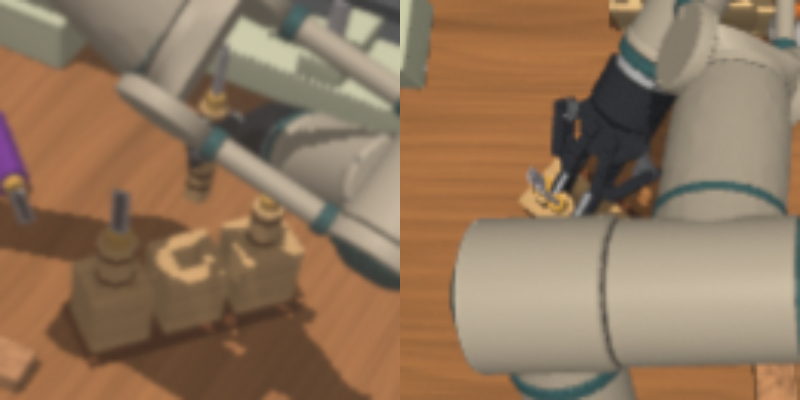

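The parting tool is upright, with its butt at (200,198) directly above the slim pocket (188,255), and the gouge and skew stand to either side. I'll descend.

Request:
{"method": "apply_moves", "body": {"xyz": [[-0.045,-0.001,0.026],[-0.045,-0.001,0.026],[-0.045,-0.001,0.026],[-0.045,-0.001,0.026],[-0.045,-0.001,0.026],[0,0,0]], "rot": [[0,0.002,-0.001],[0,0.002,-0.001],[0,0.002,-0.001],[0,0.002,-0.001],[0,0.002,-0.001],[0,0,0]], "hand": [-1,-1,-1,-1,-1,-1]}}

```text
clock: 31.9
position: [0.5174, 0.295, 0.1958]
ee_rot: [-0.474, 0.285, 0.817, 0.164]
contact_force: [0.5, -0.8, -1.2]
width: 0.0237
gripper_force: 68.5
```

```bash
python3 - <<'E'
from plan import *
butt('parting'); s=cur()[1]; print(s['qpos'].round(2),s['width'],s['contact_force'])
p=(.5172,.2968)
B=plan(place('parting',141.8,p,.10),1); B=plan(place('parting',141.8,p,.065),4,B);B=plan(place('parting',141.8,p,.03),4,B)
E
```

```text
butt [0.5163 0.2956 0.11  ] axis [ 0.005 -0.001  1.   ]
[ 0.04  0.72  1.29  0.66  1.97 -0.88] 0.023691139661709427 [ 0.46968918 -0.79071853 -1.15048922]
n 1 xyz [-0.028, 0.004, 0.018] rot [0.002, -0.004, -0.003] step mm 10.0 deg 0.3
 path  [0.518, 0.296, 0.186]
n 4 xyz [-0.025, 0.0, 0.014] rot [-0.0, -0.0, -0.0] step mm 8.0 deg 0.0
 path [0.518, 0.296, 0.169] [0.518, 0.296, 0.151]
n 4 xyz [-0.026, 0.0, 0.015] rot [-0.0, -0.0, -0.0] step mm 8.0 deg 0.0
 path [0.518, 0.296, 0.133] [0.518, 0.296, 0.115]
```

Request:
{"method": "apply_moves", "body": {"xyz": [[-0.028,0.004,0.018],[-0.025,0,0.014],[-0.025,0,0.014],[-0.025,0,0.014],[0,0,0]], "rot": [[0.002,-0.004,-0.003],[0,0,0],[0,0,0],[0,0,0],[0,0,0]], "hand": [-1,-1,-1,-1,-1]}}

```text
clock: 32.52
position: [0.5182, 0.2962, 0.1608]
ee_rot: [-0.472, 0.283, 0.819, 0.164]
contact_force: [0.4, 0.3, -1.0]
width: 0.0236
gripper_force: 68.6
```

Inside the pocket (butt ≈ 0.075) without contact.

Request:
{"method": "apply_moves", "body": {"xyz": [[-0.026,0,0.015],[-0.026,0,0.015],[-0.026,0,0.015],[-0.026,0,0.015],[-0.026,0,0.015],[0,0,0]], "rot": [[0,0,0],[0,0,0],[0,0,0],[0,0,0],[0,0,0],[0,0,0]], "hand": [-1,-1,-1,-1,-1,-1]}}

```text
clock: 33.28
position: [0.5182, 0.2963, 0.1157]
ee_rot: [-0.472, 0.283, 0.819, 0.164]
contact_force: [0.1, -0.8, -1.1]
width: 0.0235
gripper_force: 68.6
```

Request:
{"method": "apply_moves", "body": {"xyz": [[-0.005,0,0.003],[-0.005,0,0.003],[0,0,0]], "rot": [[0,0,0],[0,0,0],[0,0,0]], "hand": [-1,-1,-1]}}

```text
clock: 33.65
position: [0.5185, 0.2963, 0.1131]
ee_rot: [-0.472, 0.283, 0.819, 0.164]
contact_force: [0.5, -0.1, -1.0]
width: 0.0234
gripper_force: 68.6
```

Request:
{"method": "apply_moves", "body": {"xyz": [[-0.005,0,0.003],[-0.005,0,0.003],[0,0,0]], "rot": [[0,0,0],[0,0,0],[0,0,0]], "hand": [-1,-1,-1]}}

```text
clock: 34.02
position: [0.5184, 0.2964, 0.1099]
ee_rot: [-0.472, 0.283, 0.819, 0.164]
contact_force: [0.5, -0.8, 1.3]
width: 0.0235
gripper_force: 68.7
```

Request:
{"method": "apply_moves", "body": {"xyz": [[-0.005,0,0.003],[0,0,0]], "rot": [[0,0,0],[0,0,0]], "hand": [-1,-1]}}

```text
clock: 34.28
position: [0.5181, 0.2966, 0.1098]
ee_rot: [-0.473, 0.282, 0.818, 0.165]
contact_force: [0.8, -1.5, 6.8]
width: 0.0237
gripper_force: 69.0
```

Request:
{"method": "apply_moves", "body": {"xyz": [[0,0,0],[0,0,0],[0,0,0],[0,0,-0.05],[0,0,-0.1],[0,0,-0.15],[0,0,-0.15],[0,0,-0.15]], "rot": [[0,0,0],[0,0,0],[0,0,0],[0,0,0],[0,0,0],[0,0,0],[0,0,0],[0,0,0]], "hand": [0.3,0.3,0.3,0.3,0.3,0.3,0.3,0.3]}}

```text
clock: 35.28
position: [0.6421, 0.1986, 0.1991]
ee_rot: [-0.471, 0.283, 0.819, 0.164]
contact_force: [1.2, -0.3, 0.2]
width: 0.0555
gripper_force: 0.0
```

```bash
python3 - <<'E'
from plan import *; from h import *
A,s=cur(); print(A[:3,3],s['qpos'].round(2),s['contact_force'])
U=A.copy(); U[2,3]+=.2; plan(U,5)
E
```

```text
[0.64214804 0.19862548 0.19914044] [-0.07  0.89  0.9   0.64  2.2  -0.83] [ 1.23611295 -0.26742266  0.17982507]
n 5 xyz [0.115, 0.0, -0.067] rot [-0.0, -0.0, -0.0] step mm 40.0 deg 0.0
 path [0.642, 0.198, 0.279] [0.642, 0.198, 0.399]
```

Lift clear, then check with both cameras.

Request:
{"method": "apply_moves", "body": {"xyz": [[0.115,0,-0.067],[0.115,0,-0.067],[0.115,0,-0.067],[0.115,0,-0.067],[0,0,0]], "rot": [[0,0,0],[0,0,0],[0,0,0],[0,0,0],[0,0,0]], "hand": [0.3,0.3,0.3,0.3,0.3]}}

```text
clock: 35.9
position: [0.6411, 0.1988, 0.3614]
ee_rot: [-0.468, 0.282, 0.821, 0.165]
contact_force: [0.3, 0.4, -0.2]
width: 0.0556
gripper_force: 0.0
```

```bash
python3 - <<'E'
from h import *
o=[]
for n,b in(('scene',(230,40,400,200)),('top',(110,130,310,250))):
    im=cam(n,n+'7')
    if n=='scene': print(((proj(im,[[.4605,.2255,.215],[.518,.297,.197],[.575,.37,.205]])-[b[0],b[1]])*[400/170,400/160]).round().tolist())
    o.append(cv2.resize(im['pixels'][b[1]:b[3],b[0]:b[2],::-1],(400,400 if n=='scene' else 240)))
    # change vs first picture outside the arm area
    d=np.abs(im['pixels'].astype(int)-load(n+'0')['pixels']).sum(2); print(n,'changed px',(d>60).sum())
o[1]=np.vstack([o[1],np.zeros((160,400,3),np.uint8)])
cv2.imwrite('pics/c7.png',np.hstack(o)); im=load('scene7'); cv2.imwrite('pics/c7.png',np.hstack(o))
full=cv2.resize(im['pixels'][:,:,::-1],(400,300)); o[1][240:]=full[140:300]; cv2.imwrite('pics/c7.png',np.hstack(o))
E
```

```text
[[138.0, 130.0], [200.0, 125.0], [262.0, 104.0]]
scene changed px 29458
top changed px 36161
```

View pics/c7.png

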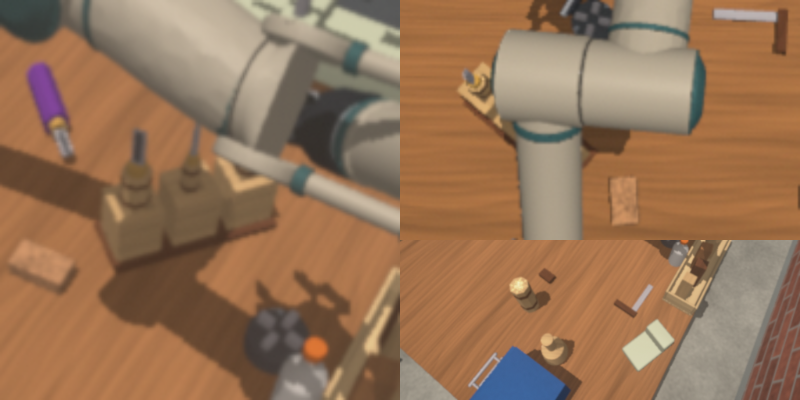

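Gouge tip (138,130) and parting tip (197,125) match the predictions for fully seated tools. The skew still stands at top crop (475,85), and the bystanders are where they were. I'll hand it in.

```bash
python3 -c "
from rig import job
print(job.sign_off())"
```

```text
the job is handed in; nothing more can be done
None
```

The job is handed in: the gouge, skew and parting tool each stand blade up with the butt on the floor of the wide, mid and slim pockets, and nothing else on the bench appeared to have moved (about 36 s used).

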